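# Clear a guest's place at the glass-tree workshop

## Task

A guest has finished: open the hinged wooden case, stand her little glass tree upright inside it, setting it down gently and never tipping it over, and shut the lid fully. Put the left-over pine cone, gilded pod and cinnamon bundle back, each into the stock tin that holds its own kind.

Things in the scene. Friction and masses are not known exactly. Their poses are not given: they have to be found in the camera images.
- tree_mid (a point): the finished miniature glass tree: a clear glass cone with a tiny green tree inside, on a round cork foot; it stands upright on the table. Cork foot 38 mm in diameter and 22 mm high (grip here), the narrower glass cone above it, 52 mm high in all, about 60 g. Point: its centre, 26 mm above its underside; z is its upward axis.
- cone_mid (a point): the left-over pine cone, brown, standing upright on its stalk end: 42 mm across at the widest (20 mm above its underside), 53 mm high, narrowing to the top, about 30 g. Point: its centre, 26.5 mm above its underside; z is its upward axis.
- pod_mid (a point): the left-over gilded seed pod, squat and ribbed like a tiny pumpkin, dull gold with a short stem: 42 mm across (straight-sided from 7 to 19 mm above its underside), 27 mm high without the stem, about 30 g. Point: its centre, 14 mm above its underside; z is its upward axis.
- bundle_mid (a point): the left-over cinnamon bundle: three brown sticks tied round the middle with pale twine, lying flat: 70 mm long (its x axis), 26 mm wide (y), 24 mm high, about 35 g. Grip it across its width. Point: its centre, 12 mm above its underside.
- tin_cones: stock tin of pine cones: open round bare-metal tin, 138 mm outside and 132 mm inside diameter, rim 45 mm above its underside, filled to 30 mm above its underside with a firm, level layer of brown pine cones lying on their sides; about 0.45 kg, loose on the table. Origin: centre of its underside.
- tin_pods: stock tin of gilded pods: the same tin (138 mm outside, 132 mm inside, rim at 45 mm), filled to 30 mm above its underside with a firm, level layer of gold ribbed pods. Origin: centre of its underside.
- tin_sticks: stock tin of cinnamon: the same tin (138 mm outside, 132 mm inside, rim at 45 mm), filled to 30 mm above its underside with a firm, level layer of tied cinnamon bundles. Origin: centre of its underside.
- case: hinged gift case of pale wood, red lining, fixed: 100 mm (x) by 126 mm (y) outside, 68 mm high when shut; walls 5 mm; inner floor 5 mm and lower half's rim 42 mm above its underside; inside 90 by 116 mm, 58 mm headroom. Its -x side, roughly towards the robot, is the front. Hinge line along y at x = +50 mm, z = 42 mm (back edge). Origin: centre of underside.
- lid (a joint): opening angle of the case's lid about the hinge line, rad: 0 shut, 1.75 fully open (just past upright, leaning back). The lid is a 26 mm deep hollow half shell; at the start it is shut or a little ajar (up to 0.25). A stiff hinge holds it wherever it is left; about 2 N at the knob moves it.
- lid_knob (a point): centre of the lid's brass ball knob: 18 mm ball, centre 22 mm above the lid's top face on a 9 mm neck, 18 mm behind the front edge, mid-width. Lid shut: x = -32, y = 0, z = 90 mm in the case's frame (82 mm before, 48 mm above the hinge line); it circles that line as the lid turns. Held between fingers closing along the case's y, the ball can turn. Its axes turn with the lid.

How it is judged:
By the outcome, as a careful person would: the job done as asked, in the order asked, and still so for the second after the job is handed in, with the robot touching nothing.
It also fails if it takes over 141 s, if anything falls off the work surface, if the arm or the gripper's body presses on something with over 40 N, if the wrist force passes 120 N, or if a joint passes its speed limit or range.

## Robot

A 6-joint arm with a two-finger parallel gripper is mounted at the origin on the work surface. World frame = base frame: x ahead of the robot, y to its left, z up, the work surface at z = 0. Lengths are in m, angles in rad, forces in N, time in s.
With the tool pointing down it reaches from about 0.3 to 0.825 m from the base axis. Payload 5.4 kg.
Tool frame: the origin (TCP) lies midway between the tips of the shut fingers; the grasp point (between the pads) lies 19 mm behind it; z points along the fingers, y is the line along which they close (so a half turn about z gives the same grasp; the last joint's range is limited). The gripper opens to 92 mm and grips with 3 to 60 N. Pads are 20 mm wide; open, the fingers measure 128 mm over their backs; the gripper's body (75 mm by 189 mm) begins 69 mm behind the grasp point.
Start: joints at [0.95, 0.158, 1.597, -0, 1.386, -0.21], TCP at [0.23, 0.527, 0.215] pointing down, gripper open.
Joint ranges: [-2.91, 2.91], [-0.94, 2.29], [0.18, 2.7], [-1.29, 4.43], [0.17, 2.64], [-3, 3]. Speed limits (rad/s): [2.57, 2.57, 3.14, 3.14, 3.14, 3.14].

## Interface

Orientations are given as a unit quaternion [w, x, y, z].
In Python, from rig import monitor, cams, ticket gives the robot as it stands.
- The arm moves only by the shell command python3 -m creep 'ROWS' [OPENING] [FORCE]. ROWS is JSON, a list of rows, each an object with "dp": the shift along the world's x, y, z in m, a list of three; "rot": the turn, a rotation vector about the world's x, y, z in rad, a list of three. In form: [{"dp": [x, y, z], "rot": [wx, wy, wz]}, ...]. A call has 1 to 5 rows; each row is the pose to reach, as a shift and turn from the pose commanded when the call began; what a row does not reach only later rows make up. A row lasts 1/12 s, in which the tool goes at most 41.7 mm and 7.16 degrees, less where a joint would pass 70% of its speed; a pose out of reach is approached as far as the arm can. A call with a gripper value outside its range is refused whole. OPENING is the closure, from 0 (fully open) to 1 (shut), set as the call begins (- or left out, the last holds). The fingers move at their own pace and stop on an object; FORCE is the grip in N (left out, the last holds). Time passes only in rows, so rows that repeat a pose let the fingers close. It gives the time, the measured TCP pose, the force, the opening and the grip force at its end, in the units of the state.
- monitor.get_obs(): the state, without advancing time (a new reading comes with each control period).
- cams.camera(name): name is "scene" or "top" or "wrist"; returns a dict with "color" (480x640x3 uint8, red, green, blue), "range_z" (480x640 float32, m along the optical axis (not along the pixel's ray), 0 where there is no reading), "K" (3x3 intrinsics, pixels), "pose" (4x4, takes a point from camera to world coordinates); the wrist camera has in their place "mount" (4x4, takes a point from camera to tool coordinates, whose origin is the TCP and whose axes are the flange's). Camera axes: x right, y up, looking along -z (the intrinsics and any distortion apply to the point x, -y, -z); pixel columns grow to the right and rows downward; lengths in m; the calibration is good to about 2 mm. A picture is of the moment at which its call begins: read the wrist's pose just before it.
- ticket.hand_in(): hands the job in; it is judged then, once.
The state is a dict: "clock": time; "q": joint angles; "qd": joint speeds; "joint_efforts": joint torques, N m; "eef_pos": TCP position; "orientation": TCP orientation; "contact_force": force on the tool from outside, world axes, zero at the start; "moment": the same for the moment, N m; "finger_gap": opening from 0.0 (shut) to 1.0 (fully open); "grasp_force": force on a finger pad.
Only numpy, scipy, OpenCV 4.12 (cv2) and the standard library are available. Lean on these libraries where they do the work, as an engineer would, in place of code of your own. Each camera call takes 0.05 s, during which the arm holds its last target. There are 200 camera calls.

## Working session

There is one attempt and no reset: what is moved stays moved. The work goes in short steps, Python scripts to look and compute and a shell command to move; the robot and the scene stay as the last step left them, time stands still between calls to the robot, and variables do not carry over. Pictures are saved under pics/ and viewed, at most 15 in all, crops included, and the job is handed in when it is done.

```bash
mkdir -p pics; ls
cat > h.py <<'E'
import numpy as np, cv2
from rig import monitor, cams, ticket
from scipy.spatial.transform import Rotation as R
def obs(): return monitor.get_obs()
def tcp():
    o=obs(); q=o["orientation"]; T=np.eye(4); T[:3,:3]=R.from_quat([q[1],q[2],q[3],q[0]]).as_matrix(); T[:3,3]=o["eef_pos"]; return T
def shot(name,png=None):
    T=tcp(); c=cams.camera(name); P=c["pose"] if "pose" in c else T@c["mount"]
    if png: cv2.imwrite("pics/"+png,c["color"][:,:,::-1]); np.savez("pics/"+png[:-4]+".npz",z=c["range_z"],K=c["K"],P=P,c=c["color"])
    return c["color"],c["range_z"],c["K"],P
def cloud(z,K,P):
    v,u=np.mgrid[:z.shape[0],:z.shape[1]]
    p=np.stack([(u-K[0,2])/K[0,0]*z,-(v-K[1,2])/K[1,1]*z,-z],-1)
    return p@P[:3,:3].T+P[:3,3]
E
python3 - <<'E'
from h import *
print(obs())
for n in("top","scene"):
    c,z,K,P=shot(n,n+"0.png"); print(n,K.tolist(),P.round(3).tolist())
E
```

```text
pics
{'clock': 0.0, 'q': array([ 9.49936330e-01,  1.59059796e-01,  1.59821544e+00, -8.90374785e-06,
        1.38618433e+00, -2.10092663e-01]), 'qd': array([ 3.39063637e-04,  7.91897362e-04, -1.68943056e-03,  1.03203244e-05,
       -7.75147187e-04, -2.50373336e-03]), 'joint_efforts': array([ 1.11088637e-03, -3.85573769e+01, -3.22112203e+01,  7.02550169e-02,
        3.78286152e-02, -1.62610067e-04]), 'eef_pos': array([0.22925497, 0.52664582, 0.21362129]), 'orientation': array([-3.72764782e-04,  2.03941885e-01,  9.78982551e-01, -8.55809969e-04]), 'contact_force': array([ 0.8567998 ,  0.09191412, -0.19103506]), 'moment': array([0.00143858, 0.03844964, 0.06057011]), 'grasp_force': 0.0, 'finger_gap': 1.0022179238298616}
top [[507.5522482144358, 0.0, 329.15995932495673], [0.0, 507.5522482144358, 239.62923362445184], [0.0, 0.0, 1.0]] [[0.012, 0.993, -0.117, 0.404], [-0.999, 0.017, 0.038, 0.021], [0.039, 0.116, 0.992, 0.962], [0.0, 0.0, 0.0, 1.0]]
scene [[590.4290306001454, 0.0, 327.6231861101116], [0.0, 590.4290306001454, 252.7336550996974], [0.0, 0.0, 1.0]] [[-0.339, -0.742, 0.578, 1.118], [0.941, -0.274, 0.2, 0.194], [0.01, 0.612, 0.791, 0.916], [0.0, 0.0, 0.0, 1.0]]
```

View pics/top0.png

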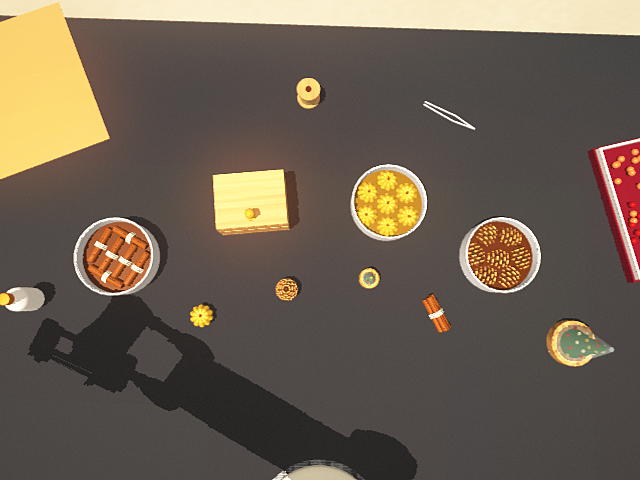

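View pics/scene0.png

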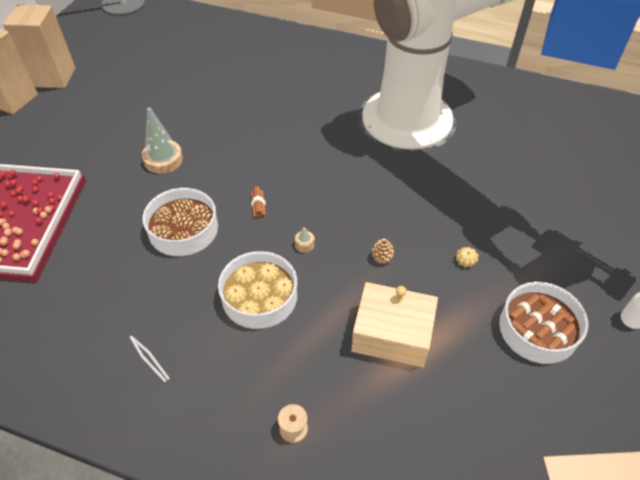

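The top view shows the case at (252,200), the knob at (251,213), the tree at (369,278), the cone at (287,289), the pod at (201,315) and the bundle at (436,313). The tins are sticks (117,256), pods (389,202) and cones (500,255). The white bottle, large tree, spool and tweezers are bystanders.

Run:
```python
from h import *
D=np.load("pics/top0.npz"); W=cloud(D["z"],D["K"],D["P"]); H=W[...,2]
ok=D["z"]>0
t=W[400:410,480:560].reshape(-1,3); print("table z",np.median(t[:,2]), np.median(W[300:320,330:345,2]))
def blob(n,u,v,r,lo,hi=1):
    m=np.zeros(H.shape,bool); m[v-r:v+r,u-r:u+r]=1; m&=ok&(H>lo)&(H<hi)
    p=W[m]; 
    if len(p)<5: print(n,"few");return
    (cx,cy),(w,h),a=cv2.minAreaRect(p[:,:2].astype(np.float32)*1000)
    cc,rr=cv2.minEnclosingCircle(p[:,:2].astype(np.float32)*1000)
    print(n,len(p),"rect",round(cx),round(cy),round(w),round(h),round(a,1),"circ",np.round(cc),round(rr),"ztop",p[:,2].max().round(3),"zmed",np.median(p[:,2]).round(3))
blob("tree",369,278,18,.01);blob("cone",287,289,18,.01);blob("pod",201,315,18,.008);blob("bundle",436,313,26,.008)
blob("tsticks",117,256,55,.038);blob("tpods",389,202,48,.038);blob("tcones",500,255,50,.038)
blob("case",252,202,48,.055,.085);blob("caseall",252,202,48,.02);blob("knob",251,213,14,.083)
# table objects' heights along lid
for u,v in[(225,180),(280,178),(225,222),(280,222),(251,213),(251,200)]: print(u,v,W[v,u].round(4))
D=np.load("pics/scene0.npz"); W=cloud(D["z"],D["K"],D["P"]); H=W[...,2];ok=D["z"]>0
print("scene table",np.median(W[330:340,190:200,2]))
blob("tree",305,238,18,.01);blob("cone",383,251,18,.01);blob("pod",467,257,15,.008);blob("bundle",259,201,20,.008)
blob("tsticks",542,320,50,.038);blob("tpods",258,288,48,.038);blob("tcones",181,221,46,.038)
blob("case",394,320,55,.055);blob("knob",401,292,8,.075)
```

```text
table z -0.0008546460161923952 -0.001244031217563779
tree 326 rect 445 -90 37 37 45.4 circ [445. -90.] 19 ztop 0.054 zmed 0.027
cone 392 rect 422 63 40 40 18.9 circ [422.  62.] 21 ztop 0.052 zmed 0.036
pod 384 rect 373 216 40 39 1.1 circ [372. 217.] 21 ztop 0.031 zmed 0.022
bundle 476 rect 381 -218 70 26 27.1 circ [ 382. -220.] 35 ztop 0.028 zmed 0.018
tsticks 685 rect 477 371 139 139 59.8 circ [477. 371.] 71 ztop 0.049 zmed 0.044
tpods 606 rect 586 -125 139 139 74.0 circ [ 586. -125.] 70 ztop 0.051 zmed 0.044
tcones 648 rect 491 -335 139 140 1.0 circ [ 491. -335.] 71 ztop 0.049 zmed 0.044
case 3912 rect 581 129 102 126 6.0 circ [580. 129.] 79 ztop 0.077 zmed 0.069
caseall 4247 rect 580 129 102 126 6.0 circ [580. 129.] 80 ztop 0.105 zmed 0.069
knob 84 rect 550 126 16 16 50.8 circ [550. 127.] 9 ztop 0.105 zmed 0.099
225 180 [0.6133 0.1743 0.0681]
280 178 [0.6196 0.0766 0.0657]
225 222 [0.5374 0.1714 0.0692]
280 222 [0.5386 0.0744 0.0724]
251 213 [0.5488 0.1223 0.1022]
251 200 [0.5775 0.1268 0.0702]
scene table 0.001445070764578671
tree 313 rect 451 -86 33 35 19.2 circ [449. -89.] 20 ztop 0.054 zmed 0.027
cone 385 rect 430 65 32 41 8.1 circ [425.  65.] 21 ztop 0.056 zmed 0.035
pod 325 rect 376 220 40 40 4.4 circ [376. 219.] 22 ztop 0.034 zmed 0.023
bundle 340 rect 383 -216 75 27 27.1 circ [ 384. -217.] 38 ztop 0.029 zmed 0.018
tsticks 894 rect 480 373 139 142 77.0 circ [479. 374.] 73 ztop 0.053 zmed 0.045
tpods 777 rect 588 -122 141 139 22.6 circ [ 588. -122.] 72 ztop 0.052 zmed 0.046
tcones 705 rect 524 -310 223 139 34.7 circ [ 513. -290.] 118 ztop 0.052 zmed 0.045
case 4236 rect 584 131 103 126 5.9 circ [583. 132.] 79 ztop 0.107 zmed 0.071
knob 129 rect 548 129 29 25 16.4 circ [547. 126.] 16 ztop 0.107 zmed 0.099
```

Run:
```python
import cv2
a=cv2.imread("pics/top0.png")[160:245,200:300]; b=cv2.imread("pics/scene0.png")[270:370,340:450]
import numpy as np
a=cv2.resize(a,(400,340),interpolation=2); b=cv2.resize(b,(374,340),interpolation=2)
cv2.imwrite("pics/casecrop.png",np.hstack([a,b]))
```

```text
(no output)
```

View pics/casecrop.png

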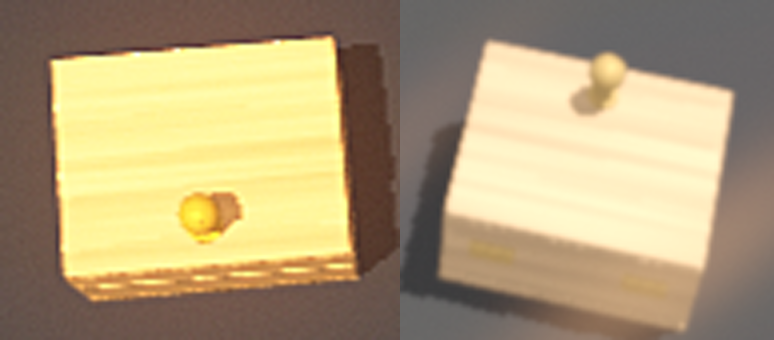

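Lid is about 0.07 rad ajar, case at about (0.582, 0.130) with 6° yaw, knob at about (0.550, 0.127, 0.097). That agrees with the geometry. I'll move above the knob with the tool's y along the case's y.

```bash
R='x'
python3 -m creep '[{"dp":[0.0214,-0.0267,0],"rot":[0,0,0.034]},{"dp":[0.0428,-0.0534,0],"rot":[0,0,0.069]},{"dp":[0.0642,-0.08,0],"rot":[0,0,0.103]},{"dp":[0.0856,-0.1067,0],"rot":[0,0,0.137]},{"dp":[0.107,-0.1333,0],"rot":[0,0,0.172]}]' 0
python3 -m creep '[{"dp":[0.0214,-0.0267,0],"rot":[0,0,0.034]},{"dp":[0.0428,-0.0534,0],"rot":[0,0,0.069]},{"dp":[0.0642,-0.08,0],"rot":[0,0,0.103]},{"dp":[0.0856,-0.1067,0],"rot":[0,0,0.137]},{"dp":[0.107,-0.1333,0],"rot":[0,0,0.172]}]'
python3 -m creep '[{"dp":[0.0214,-0.0267,0],"rot":[0,0,0.034]},{"dp":[0.0428,-0.0534,0],"rot":[0,0,0.069]},{"dp":[0.0642,-0.08,0],"rot":[0,0,0.103]},{"dp":[0.107,-0.1333,0],"rot":[0,0,0.172]},{"dp":[0.107,-0.1333,0],"rot":[0,0,0.172]}]'
python3 - <<'E'
from h import *
c,z,K,P=shot("wrist","w1.png"); print(obs()["q"].round(2)); W=cloud(z,K,P)
for lo,hi in((.084,.12),(.055,.084)):
    m=(z>0)&(W[...,2]>lo)&(W[...,2]<hi)&(abs(W[...,0]-.57)<.09)&(abs(W[...,1]-.13)<.08); p=W[m]; print(lo,len(p),p.mean(0).round(4),cv2.minAreaRect(p[:,:2].astype(np.float32)*1000),p[:,2].max())
E
```

```text
clock: 0.52
eef_pos: [0.337, 0.3924, 0.2142]
orientation: [-0.0, 0.118, 0.993, -0.0]
contact_force: [0.3, 1.3, 0.2]
finger_gap: 0.994
grasp_force: 0.0
clock: 0.93
eef_pos: [0.4441, 0.259, 0.2143]
orientation: [-0.0, 0.033, 0.999, -0.0]
contact_force: [-0.6, 1.8, 0.2]
finger_gap: 1.001
grasp_force: 0.0
clock: 1.35
eef_pos: [0.552, 0.1243, 0.2141]
orientation: [-0.0, -0.053, 0.999, -0.0]
contact_force: [0.7, -0.4, 0.3]
finger_gap: 1.003
grasp_force: 0.0
[ 0.    0.14  1.62 -0.    1.38 -1.67]
0.084 483 [0.551  0.1272 0.1003] ((551.849365234375, 127.54878234863281), (16.90407371520996, 17.3286075592041), 7.814095973968506) 0.1049177468529609
0.055 18681 [0.5791 0.1301 0.0706] ((582.4105224609375, 130.51536560058594), (101.13346099853516, 126.43470001220703), 5.9888105392456055) 0.07638684066301171
```

View pics/w1.png

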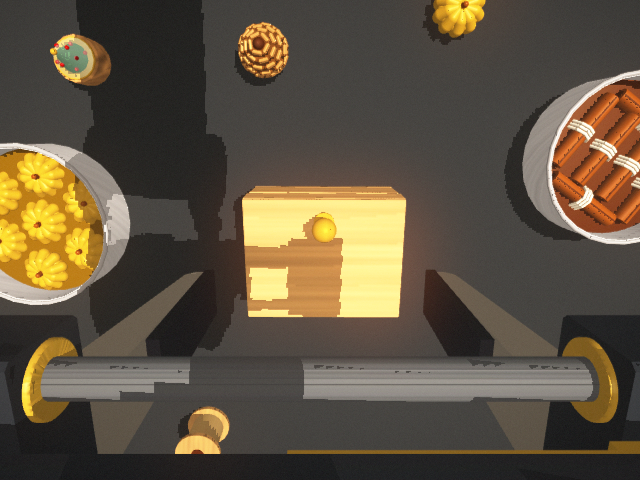

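The wrist view shows the knob at (324,229), centred between the fingers, with the lid edges parallel to the fingers' closing line. The knob is at (0.552, 0.1275, 0.096). I'll go down and grip.

```bash
python3 -m creep '[{"dp":[0,0.003,-0.04],"rot":[0,0,0]},{"dp":[0,0.003,-0.08],"rot":[0,0,0]},{"dp":[0,0.003,-0.11],"rot":[0,0,0]},{"dp":[0,0.003,-0.133],"rot":[0,0,0]},{"dp":[0,0.003,-0.133],"rot":[0,0,0]}]' 0.4 25
python3 -m creep '[{"dp":[0,0,0],"rot":[0,0,0]},{"dp":[0,0,0],"rot":[0,0,0]},{"dp":[0,0,0],"rot":[0,0,0]},{"dp":[0,0,0],"rot":[0,0,0]},{"dp":[0,0,0],"rot":[0,0,0]}]' 1 25
python3 -m creep '[{"dp":[0,0,0],"rot":[0,0,0]},{"dp":[0,0,0],"rot":[0,0,0]},{"dp":[0,0,0],"rot":[0,0,0]},{"dp":[0,0,0],"rot":[0,0,0]},{"dp":[0,0,0],"rot":[0,0,0]}]' 1 25
python3 - <<'E'
import numpy as np
p=lambda t:np.array([95*np.cos(np.radians(149.66)-t),95*np.sin(np.radians(149.66)-t)])
c,s=np.cos(np.radians(6)),np.sin(np.radians(6))
p0=p(.065);ts=np.linspace(.065,1.68,21)
for i in range(0,20,5):
    for k in range(1,6):
        d=p(ts[i+k])-p(ts[i]); print(round(ts[i+k],2),(np.array([d[0]*c,d[0]*s,d[1]])/1000).round(4).tolist())
E
```

```text
clock: 1.82
eef_pos: [0.5456, 0.1302, 0.0754]
orientation: [-0.006, -0.052, 0.999, 0.0]
contact_force: [-0.2, 0.0, -0.1]
finger_gap: 0.661
grasp_force: 0.0
clock: 2.23
eef_pos: [0.5517, 0.1303, 0.0832]
orientation: [0.001, -0.053, 0.999, -0.0]
contact_force: [-1.0, -0.4, 0.8]
finger_gap: 0.297
grasp_force: 0.0
clock: 2.65
eef_pos: [0.5515, 0.1274, 0.0823]
orientation: [0.001, -0.053, 0.999, -0.003]
contact_force: [-0.0, -9.8, 1.2]
finger_gap: 0.172
grasp_force: 25.0
0.15 [0.0045, 0.0005, 0.0062]
0.23 [0.0095, 0.001, 0.012]
0.31 [0.015, 0.0016, 0.0173]
0.39 [0.0208, 0.0022, 0.0222]
0.47 [0.0271, 0.0028, 0.0266]
0.55 [0.0066, 0.0007, 0.0039]
0.63 [0.0134, 0.0014, 0.0072]
0.71 [0.0205, 0.0022, 0.01]
0.79 [0.0279, 0.0029, 0.0122]
0.87 [0.0353, 0.0037, 0.0138]
0.95 [0.0076, 0.0008, 0.001]
1.03 [0.0152, 0.0016, 0.0013]
1.11 [0.0228, 0.0024, 0.0011]
1.2 [0.0304, 0.0032, 0.0002]
1.28 [0.0379, 0.004, -0.0013]
1.36 [0.0073, 0.0008, -0.0021]
1.44 [0.0145, 0.0015, -0.0048]
1.52 [0.0214, 0.0022, -0.008]
1.6 [0.028, 0.0029, -0.0118]
1.68 [0.0343, 0.0036, -0.0161]
```

Ball gripped at 25 N. I'll relieve the 3 mm y offset and follow the arc.

```bash
python3 -m creep '[{"dp":[0,-0.001,0],"rot":[0,0,0]},{"dp":[0,-0.003,0],"rot":[0,0,0]}]'
python3 -m creep '[{"dp":[0.0045,0.0005,0.0062],"rot":[0,0,0]},{"dp":[0.0095,0.001,0.012],"rot":[0,0,0]},{"dp":[0.015,0.0016,0.0173],"rot":[0,0,0]},{"dp":[0.0208,0.0022,0.0222],"rot":[0,0,0]},{"dp":[0.0271,0.0028,0.0266],"rot":[0,0,0]}]'
python3 -m creep '[{"dp":[0,0,0],"rot":[0,0,0]}]'
python3 - <<'E'
from h import *
c,z,K,P=shot("scene","s1.png"); W=cloud(z,K,P); cv2.imwrite("pics/s1c.png",cv2.resize(c[220:400,300:540,::-1],(720,540)))
E
```

```text
clock: 2.82
eef_pos: [0.5514, 0.1271, 0.0822]
orientation: [0.001, -0.052, 0.999, 0.0]
contact_force: [1.1, 4.3, -1.1]
finger_gap: 0.176
grasp_force: 25.0
clock: 3.23
eef_pos: [0.5777, 0.13, 0.1089]
orientation: [-0.001, -0.053, 0.999, -0.0]
contact_force: [-2.6, -1.7, -0.4]
finger_gap: 0.175
grasp_force: 25.0
clock: 3.32
eef_pos: [0.5795, 0.1301, 0.11]
orientation: [0.001, -0.053, 0.999, -0.0]
contact_force: [-2.8, -2.2, 4.0]
finger_gap: 0.173
grasp_force: 25.0
```

View pics/s1c.png

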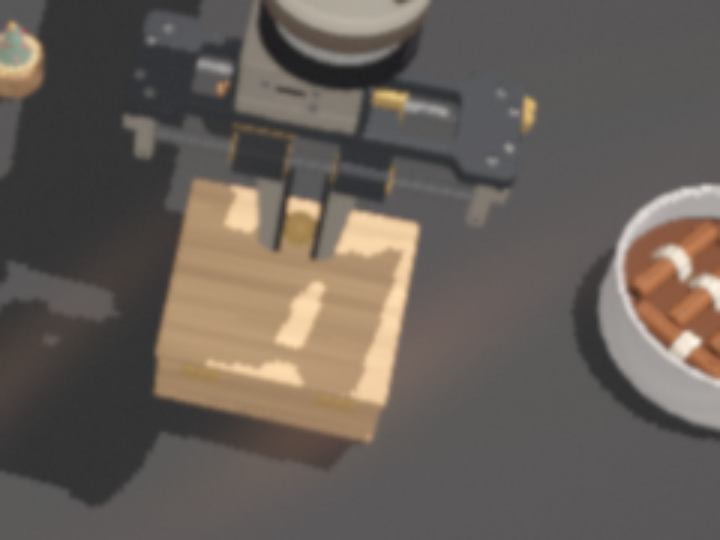

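The lid is lifting, with the knob held between the fingers at about (300,225) in the crop and the hinges at (200,372) and (335,400). Contact forces are small, so I'll continue.

```bash
python3 -m creep '[{"dp":[0.0066,0.0007,0.0039],"rot":[0,0,0]},{"dp":[0.0134,0.0014,0.0072],"rot":[0,0,0]},{"dp":[0.0205,0.0022,0.01],"rot":[0,0,0]},{"dp":[0.0279,0.0029,0.0122],"rot":[0,0,0]},{"dp":[0.0353,0.0037,0.0138],"rot":[0,0,0]}]'
python3 -m creep '[{"dp":[0.0076,0.0008,0.001],"rot":[0,0,0]},{"dp":[0.0152,0.0016,0.0013],"rot":[0,0,0]},{"dp":[0.0228,0.0024,0.0011],"rot":[0,0,0]},{"dp":[0.0304,0.0032,0.0002],"rot":[0,0,0]},{"dp":[0.0379,0.004,-0.0013],"rot":[0,0,0]}]'
python3 -m creep '[{"dp":[0.0073,0.0008,-0.0021],"rot":[0,0,0]},{"dp":[0.0145,0.0015,-0.0048],"rot":[0,0,0]},{"dp":[0.0214,0.0022,-0.008],"rot":[0,0,0]},{"dp":[0.028,0.0029,-0.0118],"rot":[0,0,0]},{"dp":[0.0343,0.0036,-0.0161],"rot":[0,0,0]}]'
python3 -m creep '[{"dp":[0,0,0],"rot":[0,0,0]},{"dp":[0,0,0],"rot":[0,0,0]}]'
python3 - <<'E'
from h import *
c,z,K,P=shot("scene","s2.png"); W=cloud(z,K,P); cv2.imwrite("pics/s2c.png",cv2.resize(c[220:400,300:540,::-1],(720,540)))
E
```

```text
clock: 3.78
eef_pos: [0.6137, 0.1337, 0.1231]
orientation: [0.0, -0.053, 0.999, -0.0]
contact_force: [-2.8, -2.2, 3.7]
finger_gap: 0.173
grasp_force: 25.0
clock: 4.2
eef_pos: [0.653, 0.1378, 0.1226]
orientation: [0.002, -0.053, 0.999, -0.0]
contact_force: [-0.9, -2.2, 5.2]
finger_gap: 0.176
grasp_force: 25.0
clock: 4.62
eef_pos: [0.6884, 0.1414, 0.1069]
orientation: [0.003, -0.053, 0.999, -0.0]
contact_force: [1.3, -0.7, 5.2]
finger_gap: 0.176
grasp_force: 25.0
clock: 4.78
eef_pos: [0.6886, 0.1414, 0.1067]
orientation: [0.004, -0.052, 0.999, 0.0]
contact_force: [4.4, -1.3, 5.4]
finger_gap: 0.176
grasp_force: 25.0
```

View pics/s2c.png

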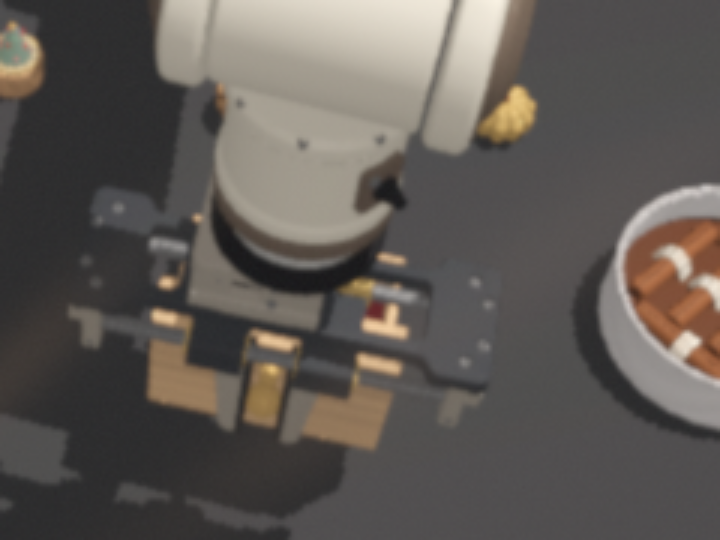

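The lid is up, with the red lining visible and its outer face below the fingers. Releasing the knob, backing off upward and heading over the tree.

```bash
python3 -m creep '[{"dp":[0,0,0],"rot":[0,0,0]},{"dp":[0,0,0],"rot":[0,0,0]},{"dp":[0,0,0],"rot":[0,0,0]},{"dp":[0,0,0],"rot":[0,0,0]}]' 0.6
python3 -m creep '[{"dp":[0.003,0,0.02],"rot":[0,0,0]},{"dp":[0.004,0,0.05],"rot":[0,0,0]},{"dp":[0.004,0,0.09],"rot":[0,0,0]},{"dp":[0.004,0,0.12],"rot":[0,0,0]},{"dp":[0.004,0,0.12],"rot":[0,0,0]}]'
python3 -m creep '[{"dp":[-0.025,-0.023,0],"rot":[0,0,0]},{"dp":[-0.05,-0.046,0],"rot":[0,0,0]},{"dp":[-0.075,-0.07,0],"rot":[0,0,0]},{"dp":[-0.1,-0.095,0],"rot":[0,0,0]},{"dp":[-0.125,-0.12,0],"rot":[0,0,0]}]' 0.2
python3 -m creep '[{"dp":[-0.025,-0.023,0],"rot":[0,0,0]},{"dp":[-0.05,-0.046,0],"rot":[0,0,0]},{"dp":[-0.075,-0.07,0],"rot":[0,0,0]},{"dp":[-0.1,-0.095,0],"rot":[0,0,0]},{"dp":[-0.12,-0.11,0],"rot":[0,0,0]}]'
python3 -m creep '[{"dp":[0,0,0],"rot":[0,0,0]}]'
cat >> h.py <<'E'
def near(W,z,x,y,r,lo,hi=.2):
    m=(z>0)&(np.hypot(W[...,0]-x,W[...,1]-y)<r)&(W[...,2]>lo)&(W[...,2]<hi); p=W[m]
    print((x,y),len(p),"rect",np.round(np.array(cv2.minAreaRect(p[:,:2].astype(np.float32)*1000)[0]),1),[round(a,1) for a in cv2.minAreaRect(p[:,:2].astype(np.float32)*1000)[1]],round(cv2.minAreaRect(p[:,:2].astype(np.float32)*1000)[2],1),"circ",np.round(cv2.minEnclosingCircle(p[:,:2].astype(np.float32)*1000)[0],1),"ztop",p[:,2].max().round(3))
E
python3 - <<'E'
from h import *
c,z,K,P=shot("wrist","w2.png"); W=cloud(z,K,P); near(W,z,.447,-.089,.035,.008); near(W,z,.447,-.089,.035,.03); near(W,z,.424,.063,.035,.008); print(np.median(W[(abs(W[...,2])<.006)][:,2]))
c,z,K,P=shot("top","t2.png"); cv2.imwrite("pics/t2c.png",cv2.resize(c[120:360,160:480,::-1],(800,600)))
E
```

```text
clock: 5.17
eef_pos: [0.6842, 0.1417, 0.1035]
orientation: [-0.001, -0.053, 0.999, 0.0]
contact_force: [0.3, 0.4, -0.3]
finger_gap: 0.396
grasp_force: 0.0
clock: 5.58
eef_pos: [0.6926, 0.1417, 0.2334]
orientation: [0.006, -0.053, 0.999, -0.0]
contact_force: [0.7, 0.7, 1.2]
finger_gap: 0.401
grasp_force: 0.0
clock: 6.0
eef_pos: [0.5622, 0.0208, 0.2234]
orientation: [-0.001, -0.053, 0.999, 0.0]
contact_force: [1.4, -1.0, 0.3]
finger_gap: 0.742
grasp_force: 0.0
clock: 6.42
eef_pos: [0.442, -0.0898, 0.2236]
orientation: [-0.001, -0.052, 0.999, 0.0]
contact_force: [-0.0, -1.0, 0.5]
finger_gap: 0.801
grasp_force: 0.0
clock: 6.5
eef_pos: [0.4412, -0.0903, 0.2236]
orientation: [-0.001, -0.051, 0.999, 0.0]
contact_force: [-0.1, -0.4, 1.3]
finger_gap: 0.799
grasp_force: 0.0
(0.447, -0.089) 1337 rect [446.4 -88.4] [37.4, 36.9] 5.9 circ [446.7 -88.8] ztop 0.054
(0.447, -0.089) 599 rect [446.6 -88.9] [24.6, 24.7] 31.6 circ [446.3 -88.9] ztop 0.054
(0.424, 0.063) 1739 rect [423.3  62. ] [37.2, 40.9] 65.7 circ [424.1  63.5] ztop 0.052
6.832770978393299e-05
```

View pics/t2c.png

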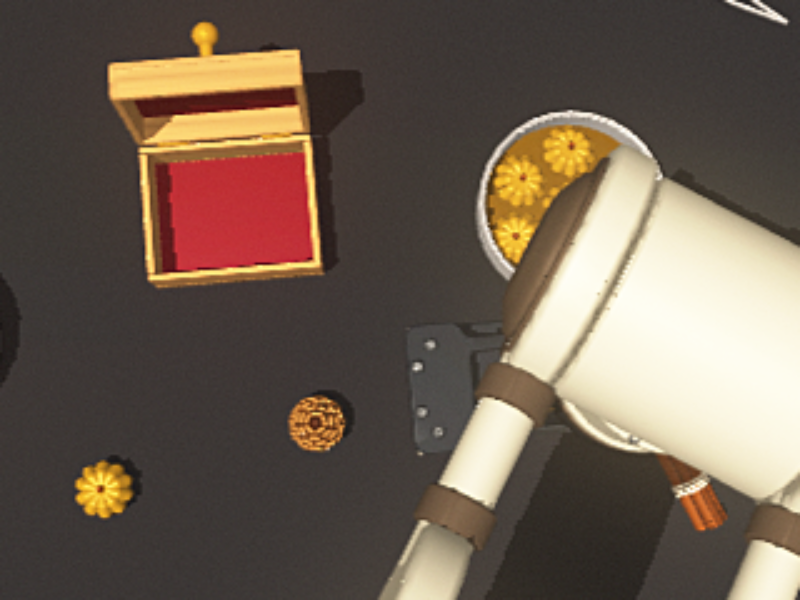

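View pics/w2.png

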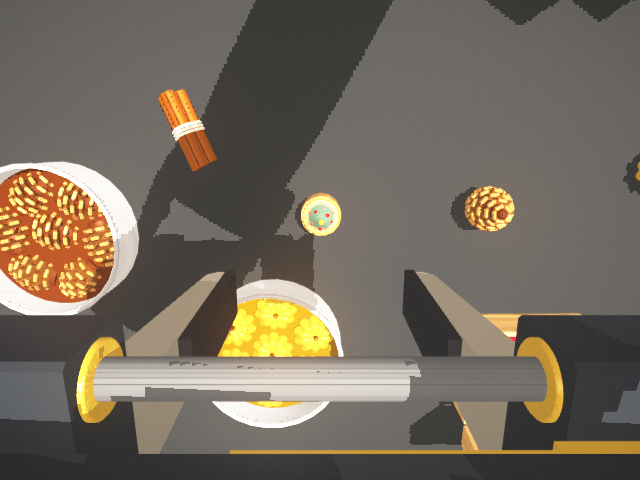

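The case stands wide open in the top crop (inside at about (240,210)). The tree is centred between the fingers at (321,214) in the wrist view, which gives (0.4465, −0.0887), and the glass top measures 54 mm high as expected. Going down on it.

```bash
python3 -m creep '[{"dp":[0.005,0.0017,-0.04],"rot":[0,0,0]},{"dp":[0.005,0.0017,-0.08],"rot":[0,0,0]},{"dp":[0.005,0.0017,-0.12],"rot":[0,0,0]},{"dp":[0.005,0.0017,-0.15],"rot":[0,0,0]},{"dp":[0.005,0.0017,-0.17],"rot":[0,0,0]}]'
python3 -m creep '[{"dp":[0,0,-0.015],"rot":[0,0,0]},{"dp":[0,0,-0.03],"rot":[0,0,0]},{"dp":[0,0,-0.042],"rot":[0,0,0]},{"dp":[0,0,-0.049],"rot":[0,0,0]},{"dp":[0,0,-0.049],"rot":[0,0,0]}]'
python3 -m creep '[{"dp":[0,0,0],"rot":[0,0,0]},{"dp":[0,0,0],"rot":[0,0,0]},{"dp":[0,0,0],"rot":[0,0,0]},{"dp":[0,0,0],"rot":[0,0,0]},{"dp":[0,0,0],"rot":[0,0,0]}]' 0.8 12
python3 -m creep '[{"dp":[0,0,0],"rot":[0,0,0]},{"dp":[0,0,0],"rot":[0,0,0]},{"dp":[0,0,0],"rot":[0,0,0]}]'
```

```text
clock: 7.02
eef_pos: [0.4475, -0.0847, 0.0506]
orientation: [-0.002, -0.053, 0.999, 0.002]
contact_force: [1.1, 0.5, 0.5]
finger_gap: 0.801
grasp_force: 0.0
clock: 7.43
eef_pos: [0.4483, -0.0855, 0.0038]
orientation: [-0.002, -0.053, 0.999, 0.001]
contact_force: [-0.0, -1.0, -0.4]
finger_gap: 0.802
grasp_force: 0.0
clock: 7.85
eef_pos: [0.4497, -0.0872, 0.0062]
orientation: [0.001, -0.053, 0.999, -0.0]
contact_force: [-0.5, 0.7, 0.0]
finger_gap: 0.458
grasp_force: 0.0
clock: 8.1
eef_pos: [0.4496, -0.0872, 0.0061]
orientation: [0.0, -0.053, 0.999, -0.0]
contact_force: [0.0, 0.6, 3.4]
finger_gap: 0.409
grasp_force: 12.0
```

Held: 37.6 mm gap at 12 N matches the 38 mm foot. Lifting and carrying to above the case.

```bash
python3 -m creep '[{"dp":[0,0,0.01],"rot":[0,0,0]},{"dp":[0,0,0.03],"rot":[0,0,0]},{"dp":[0,0,0.06],"rot":[0,0,0]},{"dp":[0,0,0.085],"rot":[0,0,0]},{"dp":[0,0,0.1],"rot":[0,0,0]}]'
python3 -m creep '[{"dp":[0.006,0.01,0],"rot":[0,0,0]},{"dp":[0.02,0.032,0],"rot":[0,0,0]},{"dp":[0.036,0.06,0],"rot":[0,0,0]},{"dp":[0.052,0.086,0],"rot":[0,0,0]},{"dp":[0.068,0.112,0],"rot":[0,0,0]}]'
python3 -m creep '[{"dp":[0.016,0.026,0],"rot":[0,0,0]},{"dp":[0.032,0.053,0],"rot":[0,0,0]},{"dp":[0.048,0.08,0],"rot":[0,0,0]},{"dp":[0.059,0.098,0],"rot":[0,0,0]},{"dp":[0.065,0.107,0],"rot":[0,0,0]}]'
python3 -m creep '[{"dp":[0,0,0],"rot":[0,0,0]},{"dp":[0,0,0],"rot":[0,0,0]},{"dp":[0,0,0],"rot":[0,0,0]}]'
python3 - <<'E'
from h import *
c,z,K,P=shot("wrist","w3.png"); W=cloud(z,K,P); print(tcp().round(4).tolist())
E
```

```text
clock: 8.52
eef_pos: [0.4504, -0.0875, 0.1089]
orientation: [0.002, -0.053, 0.999, -0.001]
contact_force: [-0.8, -0.2, 0.0]
finger_gap: 0.407
grasp_force: 12.0
clock: 8.93
eef_pos: [0.5175, 0.0264, 0.1061]
orientation: [-0.0, -0.052, 0.999, -0.0]
contact_force: [0.9, -0.7, -0.2]
finger_gap: 0.405
grasp_force: 12.0
clock: 9.35
eef_pos: [0.5828, 0.1343, 0.1059]
orientation: [0.0, -0.054, 0.999, 0.0]
contact_force: [0.2, -0.9, -0.4]
finger_gap: 0.409
grasp_force: 12.0
clock: 9.6
eef_pos: [0.5816, 0.1309, 0.1055]
orientation: [-0.0, -0.052, 0.999, -0.0]
contact_force: [-0.0, 0.5, 0.0]
finger_gap: 0.409
grasp_force: 12.0
[[-0.9946, -0.1037, -0.0009, 0.5816], [-0.1037, 0.9946, -0.0004, 0.1308], [0.0009, -0.0003, -1.0, 0.1055], [0.0, 0.0, 0.0, 1.0]]
```

View pics/w3.png

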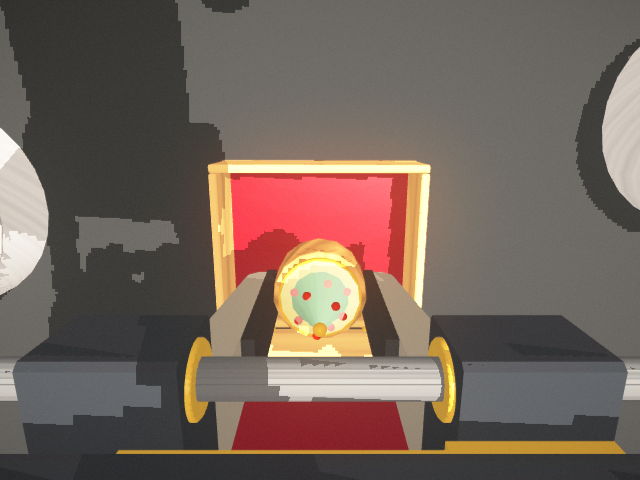

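The tree is upright in the grip at (320,290), midway between the case walls (209 and 430). Lowering gently.

```bash
python3 -m creep '[{"dp":[0,0,-0.01],"rot":[0,0,0]},{"dp":[0,0,-0.025],"rot":[0,0,0]},{"dp":[0,0,-0.04],"rot":[0,0,0]},{"dp":[0,0,-0.054],"rot":[0,0,0]},{"dp":[0,0,-0.065],"rot":[0,0,0]}]'
python3 -m creep '[{"dp":[0,0,-0.006],"rot":[0,0,0]},{"dp":[0,0,-0.011],"rot":[0,0,0]},{"dp":[0,0,-0.016],"rot":[0,0,0]},{"dp":[0,0,-0.02],"rot":[0,0,0]},{"dp":[0,0,-0.023],"rot":[0,0,0]}]'
python3 -m creep '[{"dp":[0,0,0],"rot":[0,0,0]},{"dp":[0,0,0],"rot":[0,0,0]},{"dp":[0,0,-0.001],"rot":[0,0,0]},{"dp":[0,0,-0.002],"rot":[0,0,0]},{"dp":[0,0,-0.003],"rot":[0,0,0]}]'
python3 -m creep '[{"dp":[0,0,-0.001],"rot":[0,0,0]},{"dp":[0,0,-0.0015],"rot":[0,0,0]},{"dp":[0,0,-0.002],"rot":[0,0,0]}]'
```

```text
clock: 10.07
eef_pos: [0.581, 0.1312, 0.0387]
orientation: [-0.001, -0.052, 0.999, 0.0]
contact_force: [0.8, -0.2, -0.4]
finger_gap: 0.41
grasp_force: 12.0
clock: 10.48
eef_pos: [0.5825, 0.132, 0.0176]
orientation: [0.0, -0.053, 0.999, -0.0]
contact_force: [-0.2, 1.2, 0.1]
finger_gap: 0.41
grasp_force: 12.0
clock: 10.9
eef_pos: [0.5825, 0.132, 0.0148]
orientation: [0.0, -0.053, 0.999, -0.0]
contact_force: [1.1, -0.4, -0.9]
finger_gap: 0.408
grasp_force: 12.0
clock: 11.15
eef_pos: [0.5822, 0.132, 0.0125]
orientation: [-0.0, -0.053, 0.999, -0.0]
contact_force: [0.3, 0.4, -0.3]
finger_gap: 0.409
grasp_force: 12.0
```

```bash
python3 -m creep '[{"dp":[0,0,-0.0005],"rot":[0,0,0]},{"dp":[0,0,-0.001],"rot":[0,0,0]},{"dp":[0,0,-0.0013],"rot":[0,0,0]},{"dp":[0,0,-0.0013],"rot":[0,0,0]}]'
python3 -m creep '[{"dp":[0,0,-0.0005],"rot":[0,0,0]},{"dp":[0,0,-0.001],"rot":[0,0,0]},{"dp":[0,0,-0.001],"rot":[0,0,0]}]'
```

```text
clock: 11.48
eef_pos: [0.5822, 0.132, 0.0112]
orientation: [-0.0, -0.053, 0.999, -0.0]
contact_force: [-0.0, 0.1, -0.2]
finger_gap: 0.407
grasp_force: 12.0
clock: 11.73
eef_pos: [0.5823, 0.1321, 0.011]
orientation: [-0.0, -0.053, 0.999, -0.0]
contact_force: [-2.6, -0.5, 4.2]
finger_gap: 0.41
grasp_force: 12.0
```

Floor contact felt (4 N up at z = 0.011, as expected). Releasing with a narrow opening and rising.

```bash
python3 -m creep '[{"dp":[0,0,0.0005],"rot":[0,0,0]},{"dp":[0,0,0.0005],"rot":[0,0,0]},{"dp":[0,0,0.0005],"rot":[0,0,0]},{"dp":[0,0,0.0005],"rot":[0,0,0]},{"dp":[0,0,0.0005],"rot":[0,0,0]}]' 0.37
python3 -m creep '[{"dp":[0,0,0.01],"rot":[0,0,0]},{"dp":[0,0,0.03],"rot":[0,0,0]},{"dp":[0,0,0.06],"rot":[0,0,0]},{"dp":[0,0,0.1],"rot":[0,0,0]},{"dp":[0,0,0.14],"rot":[0,0,0]}]'
python3 -m creep '[{"dp":[0,0,0.04],"rot":[0,0,0]},{"dp":[0,0,0.08],"rot":[0,0,0]},{"dp":[0,0,0.08],"rot":[0,0,0]},{"dp":[0,0,0.08],"rot":[0,0,0]}]'
python3 - <<'E'
from h import *
c,z,K,P=shot("wrist","w4.png"); W=cloud(z,K,P); near(W,z,.58,.131,.035,.012,.1);near(W,z,.58,.131,.035,.035,.1)
near(W,z,.69,.141,.03,.085,.15)
c,z,K,P=shot("top"); W=cloud(z,K,P);near(W,z,.695,.141,.02,.09,.15)
E
```

```text
clock: 12.15
eef_pos: [0.5822, 0.132, 0.0107]
orientation: [-0.0, -0.053, 0.999, 0.0]
contact_force: [-0.1, -0.3, -0.2]
finger_gap: 0.632
grasp_force: 0.0
clock: 12.57
eef_pos: [0.5813, 0.132, 0.1522]
orientation: [-0.001, -0.053, 0.999, 0.0]
contact_force: [0.9, -0.1, -0.5]
finger_gap: 0.63
grasp_force: 0.0
clock: 12.9
eef_pos: [0.5842, 0.1321, 0.2351]
orientation: [0.004, -0.053, 0.999, -0.0]
contact_force: [-0.2, -0.3, -0.4]
finger_gap: 0.629
grasp_force: 0.0
(0.58, 0.131) 1310 rect [578.7 131.9] [37.0, 37.2] 5.6 circ [579.1 131.8] ztop 0.059
(0.58, 0.131) 586 rect [579.2 131.4] [24.8, 24.7] 81.6 circ [579.2 131.9] ztop 0.059
(0.69, 0.141) 339 rect [671.4 139. ] [22.4, 29.2] 8.8 circ [669.6 138.5] ztop 0.142Traceback (most recent call last):
  File "<stdin>", line 4, in <module>
  File "h.py", line 17, in near
    print((x,y),len(p),"rect",np.round(np.array(cv2.minAreaRect(p[:,:2].astype(np.float32)*1000)[0]),1),[round(a,1) for a in cv2.minAreaRect(p[:,:2].astype(np.float32)*1000)[1]],round(cv2.minAreaRect(p[:,:2].astype(np.float32)*1000)[2],1),"circ",np.round(cv2.minEnclosingCircle(p[:,:2].astype(np.float32)*1000)[0],1),"ztop",p[:,2].max().round(3))
                                                                                                                                                                                                                                                                                                                                    ~~~~~~~~~~^^
    return umr_maximum(a, axis, None, out, keepdims, initial, where)
ValueError: zero-size array to reduction operation maximum which has no identity
```

View pics/w4.png

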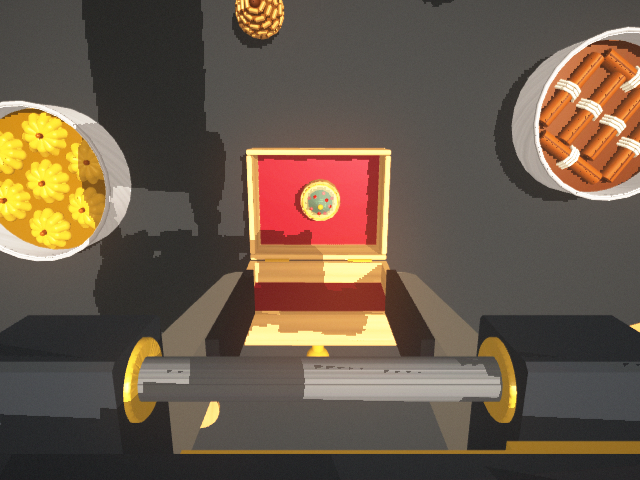

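The tree stands upright in the case at (320,200), top at 59 mm as expected. The lid's brass knob peeks out at (318,352). Going behind the lid to regrip it.

```bash
python3 -m creep '[{"dp":[0.03,0.003,0],"rot":[0,0,0]},{"dp":[0.06,0.006,0],"rot":[0,0,0]},{"dp":[0.09,0.008,0],"rot":[0,0,0]},{"dp":[0.109,0.0095,0],"rot":[0,0,0]},{"dp":[0.109,0.0095,0],"rot":[0,0,0]}]' 0.55
python3 -m creep '[{"dp":[0,0,-0.03],"rot":[0,0,0]},{"dp":[0,0,-0.06],"rot":[0,0,0]},{"dp":[0,0,-0.09],"rot":[0,0,0]},{"dp":[0,0,-0.107],"rot":[0,0,0]},{"dp":[0,0,-0.117],"rot":[0,0,0]}]'
python3 -m creep '[{"dp":[0,0,-0.003],"rot":[0,0,0]},{"dp":[0,0,-0.003],"rot":[0,0,0]},{"dp":[0,0,-0.003],"rot":[0,0,0]}]'
```

```text
clock: 13.42
eef_pos: [0.6921, 0.1411, 0.2264]
orientation: [-0.002, -0.052, 0.999, 0.0]
contact_force: [0.2, 0.7, -1.2]
finger_gap: 0.449
grasp_force: 0.0
clock: 13.83
eef_pos: [0.6871, 0.1415, 0.1082]
orientation: [-0.005, -0.053, 0.999, 0.0]
contact_force: [0.2, 0.2, -0.1]
finger_gap: 0.45
grasp_force: 0.0
clock: 14.08
eef_pos: [0.6918, 0.1416, 0.1122]
orientation: [0.001, -0.053, 0.999, -0.0]
contact_force: [0.7, 1.0, -0.0]
finger_gap: 0.446
grasp_force: 0.0
```

```bash
python3 -m creep '[{"dp":[-0.003,0,-0.005],"rot":[0,0,0]},{"dp":[-0.003,0,-0.005],"rot":[0,0,0]}]' 
python3 -m creep '[{"dp":[0,0,0],"rot":[0,0,0]},{"dp":[0,0,0],"rot":[0,0,0]},{"dp":[0,0,0],"rot":[0,0,0]},{"dp":[0,0,0],"rot":[0,0,0]},{"dp":[0,0,0],"rot":[0,0,0]}]' 1 25
python3 -m creep '[{"dp":[-0.0063,-0.0007,0.0043],"rot":[0,0,0]},{"dp":[-0.0129,-0.0014,0.0081],"rot":[0,0,0]},{"dp":[-0.0198,-0.0021,0.0113],"rot":[0,0,0]},{"dp":[-0.027,-0.0028,0.014],"rot":[0,0,0]},{"dp":[-0.0343,-0.0036,0.0161],"rot":[0,0,0]}]'
python3 -m creep '[{"dp":[-0.0075,-0.0008,0.0015],"rot":[0,0,0]},{"dp":[-0.0151,-0.0016,0.0024],"rot":[0,0,0]},{"dp":[-0.0227,-0.0024,0.0026],"rot":[0,0,0]},{"dp":[-0.0303,-0.0032,0.0023],"rot":[0,0,0]},{"dp":[-0.0379,-0.004,0.0013],"rot":[0,0,0]}]'
```

```text
clock: 14.25
eef_pos: [0.6883, 0.1416, 0.1065]
orientation: [0.001, -0.053, 0.999, 0.0]
contact_force: [0.4, 0.2, -0.3]
finger_gap: 0.45
grasp_force: 0.0
clock: 14.67
eef_pos: [0.6885, 0.1414, 0.1061]
orientation: [0.0, -0.053, 0.999, -0.0]
contact_force: [0.5, -1.8, 1.1]
finger_gap: 0.176
grasp_force: 25.0
clock: 15.08
eef_pos: [0.6526, 0.1377, 0.1216]
orientation: [-0.001, -0.053, 0.999, -0.0]
contact_force: [1.6, -1.2, -5.9]
finger_gap: 0.173
grasp_force: 25.0
clock: 15.5
eef_pos: [0.6152, 0.1338, 0.1226]
orientation: [-0.0, -0.053, 0.999, 0.0]
contact_force: [4.1, -1.4, -10.2]
finger_gap: 0.175
grasp_force: 25.0
```

```bash
python3 -m creep '[{"dp":[-0.0074,-0.0008,-0.0016],"rot":[0,0,0]},{"dp":[-0.0148,-0.0016,-0.0038],"rot":[0,0,0]},{"dp":[-0.0219,-0.0023,-0.0066],"rot":[0,0,0]},{"dp":[-0.0287,-0.003,-0.0099],"rot":[0,0,0]},{"dp":[-0.0353,-0.0037,-0.0138],"rot":[0,0,0]}]'
python3 -m creep '[{"dp":[-0.0063,-0.0006,-0.0044],"rot":[0,0,0]},{"dp":[-0.0121,-0.0012,-0.0093],"rot":[0,0,0]},{"dp":[-0.0176,-0.0018,-0.0146],"rot":[0,0,0]},{"dp":[-0.0226,-0.0023,-0.0204],"rot":[0,0,0]},{"dp":[-0.0271,-0.0028,-0.0266],"rot":[0,0,0]}]'
python3 -m creep '[{"dp":[-0.001,0,-0.0017],"rot":[0,0,0]},{"dp":[-0.002,0,-0.0034],"rot":[0,0,0]},{"dp":[-0.003,0,-0.005],"rot":[0,0,0]},{"dp":[-0.003,0,-0.005],"rot":[0,0,0]}]'
```

```text
clock: 15.92
eef_pos: [0.5813, 0.1303, 0.1104]
orientation: [0.002, -0.053, 0.999, 0.0]
contact_force: [5.0, -1.0, -3.9]
finger_gap: 0.175
grasp_force: 25.0
clock: 16.33
eef_pos: [0.5527, 0.1274, 0.0826]
orientation: [-0.001, -0.053, 0.999, -0.0]
contact_force: [-1.7, -1.3, 2.7]
finger_gap: 0.177
grasp_force: 25.0
clock: 16.67
eef_pos: [0.5497, 0.1271, 0.0776]
orientation: [-0.001, -0.053, 0.999, -0.0]
contact_force: [-4.6, -3.1, 4.0]
finger_gap: 0.174
grasp_force: 25.0
```

```bash
python3 -m creep '[{"dp":[0,0,-0.001],"rot":[0,0,0]},{"dp":[0,0,-0.0015],"rot":[0,0,0]},{"dp":[0,0,-0.002],"rot":[0,0,0]},{"dp":[0,0,-0.002],"rot":[0,0,0]}]'
python3 -m creep '[{"dp":[0,0,-0.0005],"rot":[0,0,0]},{"dp":[0,0,-0.001],"rot":[0,0,0]},{"dp":[0,0,-0.0015],"rot":[0,0,0]},{"dp":[0,0,-0.0015],"rot":[0,0,0]}]'
```

```text
clock: 17.0
eef_pos: [0.5499, 0.1271, 0.0773]
orientation: [-0.001, -0.053, 0.999, -0.0]
contact_force: [-9.4, -3.4, 15.1]
finger_gap: 0.175
grasp_force: 25.0
clock: 17.33
eef_pos: [0.5503, 0.1272, 0.0769]
orientation: [-0.001, -0.053, 0.999, -0.0]
contact_force: [-11.5, -3.9, 21.4]
finger_gap: 0.175
grasp_force: 25.0
```

The force rises against a hard stop, so the lid is shut. Releasing, rising and verifying from above, then moving on over the cone.

```bash
python3 -m creep '[{"dp":[0,0,0.003],"rot":[0,0,0]},{"dp":[0,0,0.003],"rot":[0,0,0]},{"dp":[0,0,0.003],"rot":[0,0,0]},{"dp":[0,0,0.003],"rot":[0,0,0]},{"dp":[0,0,0.003],"rot":[0,0,0]}]' 0.4
python3 -m creep '[{"dp":[0,0,0.03],"rot":[0,0,0]},{"dp":[0,0,0.06],"rot":[0,0,0]},{"dp":[0,0,0.1],"rot":[0,0,0]},{"dp":[0,0,0.14],"rot":[0,0,0]},{"dp":[0,0,0.14],"rot":[0,0,0]}]'
python3 -m creep '[{"dp":[-0.03,-0.015,0],"rot":[0,0,0]},{"dp":[-0.06,-0.03,0],"rot":[0,0,0]},{"dp":[-0.09,-0.045,0],"rot":[0,0,0]},{"dp":[-0.127,-0.064,0],"rot":[0,0,0]},{"dp":[-0.127,-0.064,0],"rot":[0,0,0]}]' 0.2
python3 -m creep '[{"dp":[0,0,0],"rot":[0,0,0]},{"dp":[0,0,0],"rot":[0,0,0]}]'
python3 - <<'E'
from h import *
c,z,K,P=shot("wrist"); W=cloud(z,K,P); near(W,z,.424,.063,.035,.008)
for n in("top","scene"):
    c,z,K,P=shot(n,n+"5.png"); W=cloud(z,K,P)
    m=(z>0)&(abs(W[...,0]-.582)<.06)&(abs(W[...,1]-.13)<.08)&(W[...,2]>.055)&(W[...,2]<.083); p=W[m]
    A=np.c_[p[:,:2]-[.582,.13],np.ones(len(p))]; 
    s=p[:,2]>np.median(p[:,2])-.005; print(n,len(p),np.linalg.lstsq(A[s],p[s,2],rcond=None)[0].round(4)); near(W,z,.55,.127,.02,.083)
E
```

```text
clock: 17.75
eef_pos: [0.5504, 0.1276, 0.0767]
orientation: [-0.0, -0.053, 0.999, 0.0]
contact_force: [-0.7, -0.8, 0.2]
finger_gap: 0.514
grasp_force: 0.0
clock: 18.17
eef_pos: [0.5554, 0.1277, 0.2265]
orientation: [0.008, -0.053, 0.999, -0.0]
contact_force: [0.8, 0.9, 0.8]
finger_gap: 0.602
grasp_force: 0.0
clock: 18.58
eef_pos: [0.4173, 0.0625, 0.2148]
orientation: [-0.003, -0.052, 0.999, -0.0]
contact_force: [-0.2, 0.7, -0.8]
finger_gap: 0.8
grasp_force: 0.0
clock: 18.75
eef_pos: [0.4243, 0.0635, 0.2176]
orientation: [0.001, -0.052, 0.999, 0.0]
contact_force: [-0.1, -0.5, 0.7]
finger_gap: 0.796
grasp_force: 0.0
(0.424, 0.063) 1631 rect [423.9  63.9] [40.5, 40.6] 14.8 circ [424.3  63.8] ztop 0.052
top 3579 [-0.0017 -0.0007  0.0666]
(0.55, 0.127) 87 rect [547.3 125.4] [16.3, 17.0] 27.8 circ [547.4 125.5] ztop 0.1
scene 4053 [-0.0034 -0.0008  0.069 ]
(0.55, 0.127) 90 rect [550.4 127.9] [16.9, 15.4] 60.5 circ [551.  127.7] ztop 0.101
```

The lid plane is level (slope ≤0.003 rad) and the knob top is at 99–100 mm, so the case is shut. The cone is at (0.424, 0.064), right under the tool. Going down to grip it.

```bash
python3 -m creep '[{"dp":[0,0,-0.04],"rot":[0,0,0]},{"dp":[0,0,-0.08],"rot":[0,0,0]},{"dp":[0,0,-0.12],"rot":[0,0,0]},{"dp":[0,0,-0.15],"rot":[0,0,0]},{"dp":[0,0,-0.17],"rot":[0,0,0]}]'
python3 -m creep '[{"dp":[0,0,-0.015],"rot":[0,0,0]},{"dp":[0,0,-0.028],"rot":[0,0,0]},{"dp":[0,0,-0.036],"rot":[0,0,0]},{"dp":[0,0,-0.041],"rot":[0,0,0]},{"dp":[0,0,-0.041],"rot":[0,0,0]}]'
python3 -m creep '[{"dp":[0,0,0],"rot":[0,0,0]},{"dp":[0,0,0],"rot":[0,0,0]},{"dp":[0,0,0],"rot":[0,0,0]},{"dp":[0,0,0],"rot":[0,0,0]},{"dp":[0,0,0],"rot":[0,0,0]}]' 0.8 10
python3 -m creep '[{"dp":[0,0,0],"rot":[0,0,0]},{"dp":[0,0,0],"rot":[0,0,0]},{"dp":[0,0,0],"rot":[0,0,0]}]'
```

```text
clock: 19.32
eef_pos: [0.4221, 0.0641, 0.0438]
orientation: [-0.002, -0.053, 0.999, 0.001]
contact_force: [0.3, 1.1, 1.1]
finger_gap: 0.8
grasp_force: 0.0
clock: 19.73
eef_pos: [0.4235, 0.0637, 0.0055]
orientation: [-0.001, -0.053, 0.999, 0.0]
contact_force: [-0.0, -0.7, -0.7]
finger_gap: 0.8
grasp_force: 0.0
clock: 20.15
eef_pos: [0.424, 0.0634, 0.0068]
orientation: [0.001, -0.053, 0.999, -0.0]
contact_force: [1.1, 0.8, 0.6]
finger_gap: 0.461
grasp_force: 0.3
clock: 20.4
eef_pos: [0.424, 0.0634, 0.0067]
orientation: [0.0, -0.053, 0.999, -0.0]
contact_force: [-1.0, 0.4, 3.9]
finger_gap: 0.449
grasp_force: 10.0
```

Gripped at 41 mm. Lifting and carrying to the cone tin at about (0.493, −0.334).

```bash
python3 -m creep '[{"dp":[0,0,0.02],"rot":[0,0,0]},{"dp":[0,0,0.05],"rot":[0,0,0]},{"dp":[0,0,0.08],"rot":[0,0,0]},{"dp":[0,0,0.11],"rot":[0,0,0]},{"dp":[0,0,0.13],"rot":[0,0,0]}]'
python3 -m creep '[{"dp":[0.005,-0.028,0],"rot":[0,0,0]},{"dp":[0.01,-0.06,0],"rot":[0,0,0]},{"dp":[0.016,-0.094,0],"rot":[0,0,0]},{"dp":[0.022,-0.128,0],"rot":[0,0,0]},{"dp":[0.028,-0.162,0],"rot":[0,0,0]}]'
python3 -m creep '[{"dp":[0.006,-0.034,0],"rot":[0,0,0]},{"dp":[0.012,-0.068,0],"rot":[0,0,0]},{"dp":[0.018,-0.102,0],"rot":[0,0,0]},{"dp":[0.024,-0.136,0],"rot":[0,0,0]},{"dp":[0.03,-0.17,0],"rot":[0,0,0]}]'
python3 -m creep '[{"dp":[0.006,-0.034,0],"rot":[0,0,0]},{"dp":[0.011,-0.065,0],"rot":[0,0,0]},{"dp":[0.011,-0.065,0],"rot":[0,0,0]},{"dp":[0.011,-0.065,0],"rot":[0,0,0]},{"dp":[0.011,-0.065,0],"rot":[0,0,0]}]'
python3 - <<'E'
from h import *
c,z,K,P=shot("wrist"); W=cloud(z,K,P); near(W,z,.493,-.334,.085,.038,.052); print(tcp()[:3,3])
cv2.imwrite("pics/w6.png",c[:,:,::-1])
E
```

```text
clock: 20.82
eef_pos: [0.4245, 0.0633, 0.1389]
orientation: [0.001, -0.053, 0.999, -0.0]
contact_force: [1.6, 0.6, 0.5]
finger_gap: 0.444
grasp_force: 10.0
clock: 21.23
eef_pos: [0.4514, -0.1, 0.1361]
orientation: [-0.0, -0.053, 0.999, 0.0]
contact_force: [0.3, -0.4, -0.5]
finger_gap: 0.445
grasp_force: 10.0
clock: 21.65
eef_pos: [0.4813, -0.2702, 0.1357]
orientation: [-0.0, -0.052, 0.999, 0.0]
contact_force: [-0.2, -0.9, -0.9]
finger_gap: 0.442
grasp_force: 10.0
clock: 22.07
eef_pos: [0.4922, -0.3327, 0.1356]
orientation: [-0.0, -0.053, 0.999, 0.001]
contact_force: [-0.1, -0.2, -1.6]
finger_gap: 0.446
grasp_force: 10.0
(0.493, -0.334) 3582 rect [ 488.3 -333.6] [131.4, 140.1] 6.9 circ [ 492.2 -333.1] ztop 0.048
[ 0.4923462  -0.33225352  0.13580546]
```

View pics/w6.png

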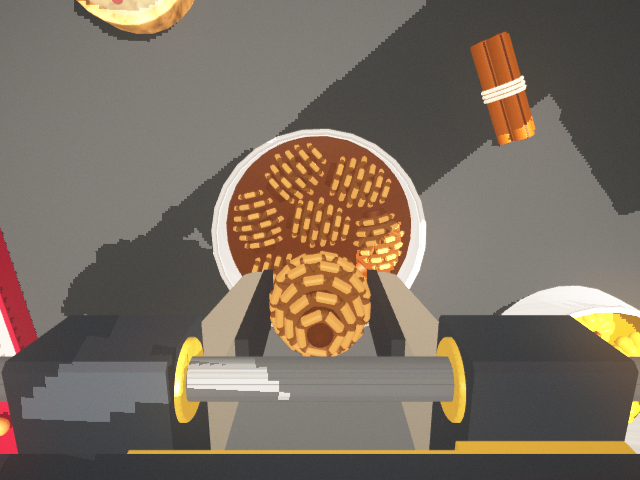

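The cone is held upright at (320,305), centred over the cone tin (320,220). Lowering.

```bash
python3 -m creep '[{"dp":[0,0,-0.02],"rot":[0,0,0]},{"dp":[0,0,-0.05],"rot":[0,0,0]},{"dp":[0,0,-0.075],"rot":[0,0,0]},{"dp":[0,0,-0.09],"rot":[0,0,0]},{"dp":[0,0,-0.095],"rot":[0,0,0]}]'
python3 -m creep '[{"dp":[0,0,0],"rot":[0,0,0]},{"dp":[0,0,-0.001],"rot":[0,0,0]},{"dp":[0,0,-0.002],"rot":[0,0,0]},{"dp":[0,0,-0.003],"rot":[0,0,0]}]'
python3 -m creep '[{"dp":[0,0,-0.001],"rot":[0,0,0]},{"dp":[0,0,-0.0015],"rot":[0,0,0]}]'
```

```text
clock: 22.53
eef_pos: [0.4909, -0.3302, 0.0381]
orientation: [-0.002, -0.053, 0.999, 0.002]
contact_force: [-1.2, 0.2, -0.6]
finger_gap: 0.446
grasp_force: 10.0
clock: 22.87
eef_pos: [0.4936, -0.3343, 0.0399]
orientation: [0.001, -0.053, 0.999, -0.001]
contact_force: [0.7, 0.0, -0.4]
finger_gap: 0.445
grasp_force: 10.0
clock: 23.03
eef_pos: [0.4929, -0.3339, 0.0374]
orientation: [0.0, -0.053, 0.999, -0.0]
contact_force: [-1.0, -0.7, -1.6]
finger_gap: 0.445
grasp_force: 10.0
```

```bash
python3 -m creep '[{"dp":[0,0,-0.0005],"rot":[0,0,0]},{"dp":[0,0,-0.001],"rot":[0,0,0]},{"dp":[0,0,-0.001],"rot":[0,0,0]}]'
python3 -m creep '[{"dp":[0,0,-0.0005],"rot":[0,0,0]},{"dp":[0,0,-0.0005],"rot":[0,0,0]},{"dp":[0,0,-0.0005],"rot":[0,0,0]}]'
python3 -m creep '[{"dp":[0,0,0],"rot":[0,0,0]},{"dp":[0,0,0],"rot":[0,0,0]},{"dp":[0,0,0],"rot":[0,0,0]},{"dp":[0,0,0],"rot":[0,0,0]},{"dp":[0,0,0],"rot":[0,0,0]}]' 0.3
python3 -m creep '[{"dp":[0,0,0.01],"rot":[0,0,0]},{"dp":[0,0,0.03],"rot":[0,0,0]},{"dp":[0,0,0.06],"rot":[0,0,0]},{"dp":[0,0,0.1],"rot":[0,0,0]},{"dp":[0,0,0.14],"rot":[0,0,0]}]'
python3 -m creep '[{"dp":[0,0,0.02],"rot":[0,0,0]},{"dp":[0,0,0.02],"rot":[0,0,0]},{"dp":[0,0,0.02],"rot":[0,0,0]}]'
python3 - <<'E'
from h import *
c,z,K,P=shot("wrist"); W=cloud(z,K,P); near(W,z,.493,-.334,.05,.053,.12); near(W,z,.493,-.334,.05,.075,.12)
near(W,z,.382,-.218,.045,.008);print(tcp()[:3,3],obs()["q"])
E
```

```text
clock: 23.28
eef_pos: [0.4928, -0.3338, 0.0367]
orientation: [0.0, -0.053, 0.999, -0.0]
contact_force: [-2.5, 1.1, 5.4]
finger_gap: 0.446
grasp_force: 10.0
clock: 23.53
eef_pos: [0.4929, -0.3338, 0.0367]
orientation: [0.0, -0.053, 0.999, -0.0]
contact_force: [-2.6, 2.3, 8.7]
finger_gap: 0.446
grasp_force: 10.0
clock: 23.95
eef_pos: [0.4925, -0.3335, 0.035]
orientation: [-0.0, -0.053, 0.999, 0.0]
contact_force: [0.5, -0.5, -0.1]
finger_gap: 0.699
grasp_force: 0.0
clock: 24.37
eef_pos: [0.492, -0.3329, 0.1767]
orientation: [-0.001, -0.053, 0.999, 0.001]
contact_force: [-0.3, 0.4, -0.1]
finger_gap: 0.699
grasp_force: 0.0
clock: 24.62
eef_pos: [0.4933, -0.3343, 0.1974]
orientation: [0.001, -0.053, 0.999, -0.001]
contact_force: [-0.1, -0.1, 0.5]
finger_gap: 0.699
grasp_force: 0.0
(0.493, -0.334) 1986 rect [ 493.  -333.7] [39.7, 38.9] 87.3 circ [ 492.8 -333.9] ztop 0.083
(0.493, -0.334) 442 rect [ 494.3 -333.2] [18.9, 20.5] 33.5 circ [ 494.5 -333.8] ztop 0.083
(0.382, -0.218) 2786 rect [ 382.7 -217.3] [70.9, 28.1] 30.7 circ [ 384.5 -220.2] ztop 0.027
[ 0.49242219 -0.33332725  0.19512993] [-7.98100749e-01  2.23321170e-01  1.56156170e+00  1.52049468e-05
  1.35701373e+00 -2.47410953e+00]
```

The cone stands in its tin, top at 83 mm = 30 + 53. Next, the bundle: centre about (0.3835, −0.218), axis 28°. I'll turn the tool +22°.

```bash
python3 -m creep '[{"dp":[-0.02,0.021,0],"rot":[0,0,0.07]},{"dp":[-0.043,0.045,0],"rot":[0,0,0.15]},{"dp":[-0.066,0.069,0],"rot":[0,0,0.23]},{"dp":[-0.089,0.093,0],"rot":[0,0,0.31]},{"dp":[-0.109,0.115,0],"rot":[0,0,0.384]}]'
python3 -m creep '[{"dp":[0,0,0],"rot":[0,0,0]},{"dp":[0,0,0],"rot":[0,0,0]},{"dp":[0,0,0],"rot":[0,0,0]}]'
python3 - <<'E'
from h import *
c,z,K,P=shot("wrist"); W=cloud(z,K,P);cv2.imwrite("pics/w7.png",c[:,:,::-1])
near(W,z,.3835,-.218,.045,.008);near(W,z,.3835,-.218,.045,.014);print(tcp()[:3,3],obs()["q"])
E
```

```text
clock: 25.08
eef_pos: [0.3812, -0.2161, 0.1925]
orientation: [-0.001, -0.244, 0.97, 0.002]
contact_force: [-0.7, 1.3, 1.4]
finger_gap: 0.697
grasp_force: 0.0
clock: 25.33
eef_pos: [0.3836, -0.2186, 0.1944]
orientation: [-0.0, -0.242, 0.97, 0.0]
contact_force: [-0.3, -0.0, -0.1]
finger_gap: 0.701
grasp_force: 0.0
(0.3835, -0.218) 2704 rect [ 382.3 -221.8] [70.7, 67.1] 78.3 circ [ 376.5 -222.2] ztop 0.2
(0.3835, -0.218) 1735 rect [ 380.7 -221.7] [71.2, 62.6] 79.6 circ [ 376.4 -222.3] ztop 0.2
[ 0.38392534 -0.21907626  0.19476994] [-7.93184892e-01 -1.83263023e-01  1.97515279e+00 -5.57095873e-05
  1.35040555e+00 -2.85209845e+00]
```

View pics/w7.png

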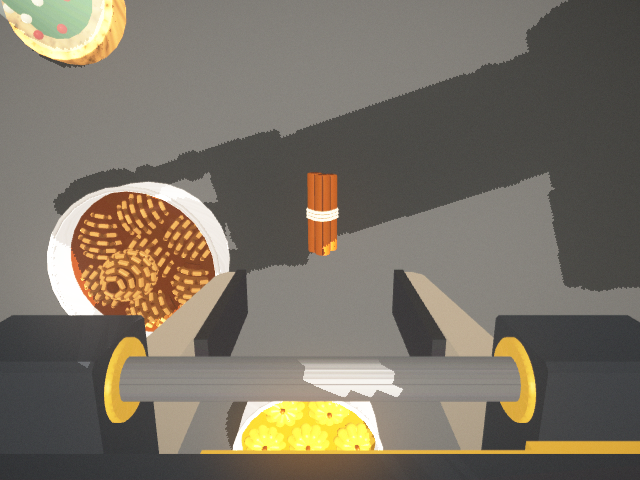

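The bundle lies parallel to the fingers, twine at (322,214), midway between the pads. Descending.

```bash
python3 -m creep '[{"dp":[0,0,-0.04],"rot":[0,0,0]},{"dp":[0,0,-0.08],"rot":[0,0,0]},{"dp":[0,0,-0.115],"rot":[0,0,0]},{"dp":[0,0,-0.14],"rot":[0,0,0]},{"dp":[0,0,-0.155],"rot":[0,0,0]}]'
python3 -m creep '[{"dp":[0,0,-0.012],"rot":[0,0,0]},{"dp":[0,0,-0.022],"rot":[0,0,0]},{"dp":[0,0,-0.029],"rot":[0,0,0]},{"dp":[0,0,-0.034],"rot":[0,0,0]},{"dp":[0,0,-0.034],"rot":[0,0,0]}]'
python3 -m creep '[{"dp":[0,0,0],"rot":[0,0,0]},{"dp":[0,0,0],"rot":[0,0,0]},{"dp":[0,0,0],"rot":[0,0,0]},{"dp":[0,0,0],"rot":[0,0,0]},{"dp":[0,0,0],"rot":[0,0,0]}]' 0.95 12
python3 -m creep '[{"dp":[0,0,0],"rot":[0,0,0]},{"dp":[0,0,0],"rot":[0,0,0]},{"dp":[0,0,0],"rot":[0,0,0]}]'
```

```text
clock: 25.8
eef_pos: [0.3823, -0.2176, 0.0365]
orientation: [-0.001, -0.242, 0.97, 0.002]
contact_force: [-0.7, 0.3, 0.1]
finger_gap: 0.699
grasp_force: 0.0
clock: 26.22
eef_pos: [0.3835, -0.2185, 0.0056]
orientation: [-0.0, -0.242, 0.97, 0.001]
contact_force: [-0.8, -0.5, -0.5]
finger_gap: 0.699
grasp_force: 0.0
clock: 26.63
eef_pos: [0.3839, -0.2188, 0.0068]
orientation: [0.0, -0.242, 0.97, -0.0]
contact_force: [0.6, -0.5, 0.7]
finger_gap: 0.359
grasp_force: 0.0
clock: 26.88
eef_pos: [0.3837, -0.2186, 0.0065]
orientation: [0.0, -0.242, 0.97, -0.0]
contact_force: [0.1, 0.8, 2.7]
finger_gap: 0.282
grasp_force: 12.0
```

Held at 26 mm. Lift and carry to the cinnamon tin (0.4785, 0.372).

```bash
python3 -m creep '[{"dp":[0,0,0.02],"rot":[0,0,0]},{"dp":[0,0,0.05],"rot":[0,0,0]},{"dp":[0,0,0.08],"rot":[0,0,0]},{"dp":[0,0,0.11],"rot":[0,0,0]},{"dp":[0,0,0.13],"rot":[0,0,0]}]'
python3 -m creep '[{"dp":[0.005,0.03,0],"rot":[0,0,0]},{"dp":[0.011,0.068,0],"rot":[0,0,0]},{"dp":[0.017,0.106,0],"rot":[0,0,0]},{"dp":[0.023,0.144,0],"rot":[0,0,0]},{"dp":[0.029,0.182,0],"rot":[0,0,0]}]'
python3 -m creep '[{"dp":[0.006,0.038,0],"rot":[0,0,0]},{"dp":[0.012,0.076,0],"rot":[0,0,0]},{"dp":[0.018,0.114,0],"rot":[0,0,0]},{"dp":[0.024,0.152,0],"rot":[0,0,0]},{"dp":[0.03,0.19,0],"rot":[0,0,0]}]'
python3 -m creep '[{"dp":[0.006,0.038,0],"rot":[0,0,0]},{"dp":[0.012,0.076,0],"rot":[0,0,0]},{"dp":[0.018,0.114,0],"rot":[0,0,0]},{"dp":[0.024,0.152,0],"rot":[0,0,0]},{"dp":[0.03,0.185,0],"rot":[0,0,0]}]'
python3 -m creep '[{"dp":[0.003,0.018,0],"rot":[0,0,0]},{"dp":[0.006,0.033,0],"rot":[0,0,0]},{"dp":[0.006,0.033,0],"rot":[0,0,0]},{"dp":[0.006,0.033,0],"rot":[0,0,0]},{"dp":[0.006,0.033,0],"rot":[0,0,0]}]'
python3 - <<'E'
from h import *
c,z,K,P=shot("wrist"); W=cloud(z,K,P); near(W,z,.478,.372,.085,.038,.052); near(W,z,.374,.218,.035,.008);print(tcp()[:3,3])
cv2.imwrite("pics/w8.png",c[:,:,::-1])
E
```

```text
clock: 27.3
eef_pos: [0.3844, -0.2193, 0.1391]
orientation: [0.001, -0.242, 0.97, -0.002]
contact_force: [0.5, 0.2, -0.4]
finger_gap: 0.282
grasp_force: 12.0
clock: 27.72
eef_pos: [0.4125, -0.0349, 0.1363]
orientation: [0.0, -0.242, 0.97, -0.0]
contact_force: [0.7, 1.0, -0.6]
finger_gap: 0.28
grasp_force: 12.0
clock: 28.13
eef_pos: [0.4424, 0.1555, 0.1362]
orientation: [0.0, -0.242, 0.97, -0.0]
contact_force: [1.1, -0.3, -1.0]
finger_gap: 0.281
grasp_force: 12.0
clock: 28.55
eef_pos: [0.4722, 0.3409, 0.1359]
orientation: [-0.0, -0.243, 0.97, 0.0]
contact_force: [0.2, -1.1, 0.7]
finger_gap: 0.282
grasp_force: 12.0
clock: 28.97
eef_pos: [0.4784, 0.3706, 0.1359]
orientation: [-0.0, -0.242, 0.97, -0.0]
contact_force: [-0.6, 0.2, -0.4]
finger_gap: 0.28
grasp_force: 12.0
(0.478, 0.372) 3852 rect [477.6 373.2] [139.4, 136.0] 81.3 circ [479.6 372.7] ztop 0.049
(0.374, 0.218) 537 rect [388.9 226.9] [9.2, 33.1] 29.3 circ [384.9 224.7] ztop 0.026
[0.47846861 0.37039004 0.13606602]
```

View pics/w8.png

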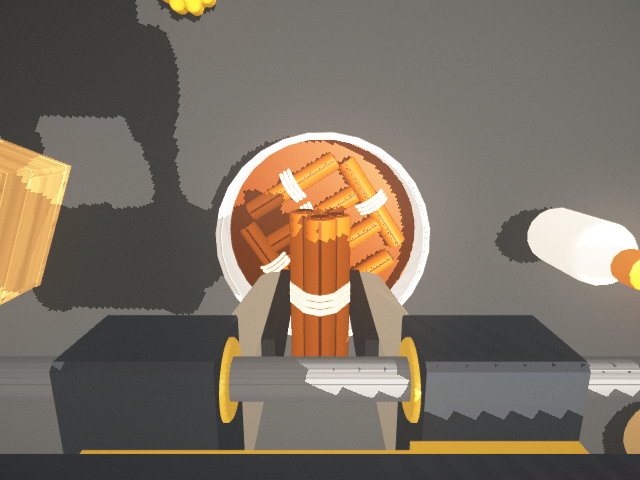

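The bundle is held level over the cinnamon tin (centred at about (322,230)). The bottle at (590,245) is well clear. Lowering.

```bash
python3 -m creep '[{"dp":[0,0.002,-0.02],"rot":[0,0,0]},{"dp":[0,0.002,-0.05],"rot":[0,0,0]},{"dp":[0,0.002,-0.075],"rot":[0,0,0]},{"dp":[0,0.002,-0.09],"rot":[0,0,0]},{"dp":[0,0.002,-0.095],"rot":[0,0,0]}]'
python3 -m creep '[{"dp":[0,0,0],"rot":[0,0,0]},{"dp":[0,0,-0.001],"rot":[0,0,0]},{"dp":[0,0,-0.002],"rot":[0,0,0]},{"dp":[0,0,-0.003],"rot":[0,0,0]}]'
python3 -m creep '[{"dp":[0,0,-0.001],"rot":[0,0,0]},{"dp":[0,0,-0.0015],"rot":[0,0,0]},{"dp":[0,0,-0.0015],"rot":[0,0,0]}]'
```

```text
clock: 29.43
eef_pos: [0.4765, 0.3712, 0.0381]
orientation: [-0.003, -0.242, 0.97, -0.001]
contact_force: [-0.0, -0.5, -1.1]
finger_gap: 0.283
grasp_force: 12.0
clock: 29.77
eef_pos: [0.4798, 0.3739, 0.04]
orientation: [0.001, -0.242, 0.97, 0.0]
contact_force: [0.4, -0.2, -0.4]
finger_gap: 0.281
grasp_force: 12.0
clock: 30.02
eef_pos: [0.4787, 0.3735, 0.037]
orientation: [0.0, -0.242, 0.97, 0.0]
contact_force: [-0.6, -0.7, -1.0]
finger_gap: 0.285
grasp_force: 12.0
```

```bash
python3 -m creep '[{"dp":[0,0,-0.0005],"rot":[0,0,0]},{"dp":[0,0,-0.001],"rot":[0,0,0]},{"dp":[0,0,-0.001],"rot":[0,0,0]}]'
python3 -m creep '[{"dp":[0,0,0],"rot":[0,0,0]},{"dp":[0,0,0],"rot":[0,0,0]},{"dp":[0,0,0],"rot":[0,0,0]},{"dp":[0,0,0],"rot":[0,0,0]},{"dp":[0,0,0],"rot":[0,0,0]}]' 0.4
python3 -m creep '[{"dp":[0,0,0.01],"rot":[0,0,0]},{"dp":[0,0,0.03],"rot":[0,0,0]},{"dp":[0,0,0.06],"rot":[0,0,0]},{"dp":[0,0,0.1],"rot":[0,0,0]},{"dp":[0,0,0.14],"rot":[0,0,0]}]'
python3 -m creep '[{"dp":[-0.02,-0.03,0.01],"rot":[0,0,0]},{"dp":[-0.042,-0.062,0.02],"rot":[0,0,0]},{"dp":[-0.064,-0.094,0.02],"rot":[0,0,0]},{"dp":[-0.085,-0.126,0.02],"rot":[0,0,0]},{"dp":[-0.105,-0.155,0.02],"rot":[0,0,0]}]' 0.25
python3 -m creep '[{"dp":[0,0,0],"rot":[0,0,0]},{"dp":[0,0,0],"rot":[0,0,0]},{"dp":[0,0,0],"rot":[0,0,0]}]'
python3 - <<'E'
from h import *
c,z,K,P=shot("wrist"); W=cloud(z,K,P); near(W,z,.374,.218,.035,.008,.05);print(tcp()[:3,3])
c,z,K,P=shot("top"); W=cloud(z,K,P); near(W,z,.477,.371,.06,.04,.1)
cv2.imwrite("pics/t9.png",cv2.resize(c[190:350,60:240,::-1],(675,600)))
E
```

```text
clock: 30.27
eef_pos: [0.4788, 0.3736, 0.0366]
orientation: [0.0, -0.242, 0.97, -0.0]
contact_force: [-1.6, -0.8, 5.1]
finger_gap: 0.281
grasp_force: 12.0
clock: 30.68
eef_pos: [0.4785, 0.3734, 0.0356]
orientation: [-0.0, -0.242, 0.97, -0.0]
contact_force: [-0.0, -0.4, 0.7]
finger_gap: 0.593
grasp_force: 0.0
clock: 31.1
eef_pos: [0.4779, 0.373, 0.1772]
orientation: [-0.001, -0.242, 0.97, -0.0]
contact_force: [-0.4, 0.7, 0.5]
finger_gap: 0.598
grasp_force: 0.0
clock: 31.52
eef_pos: [0.3725, 0.2172, 0.1965]
orientation: [0.001, -0.242, 0.97, -0.0]
contact_force: [0.6, -1.4, 0.2]
finger_gap: 0.751
grasp_force: 0.0
clock: 31.77
eef_pos: [0.3744, 0.2188, 0.1968]
orientation: [0.001, -0.242, 0.97, 0.0]
contact_force: [-0.3, 0.3, 0.9]
finger_gap: 0.749
grasp_force: 0.0
(0.374, 0.218) 1637 rect [374.4 218.9] [41.2, 40.0] 41.5 circ [374.4 219.1] ztop 0.031
[0.37456028 0.21901634 0.19670453]
(0.477, 0.371) 396 rect [479.4 372. ] [63.5, 24.3] 28.1 circ [481.3 369. ] ztop 0.056
```

View pics/t9.png

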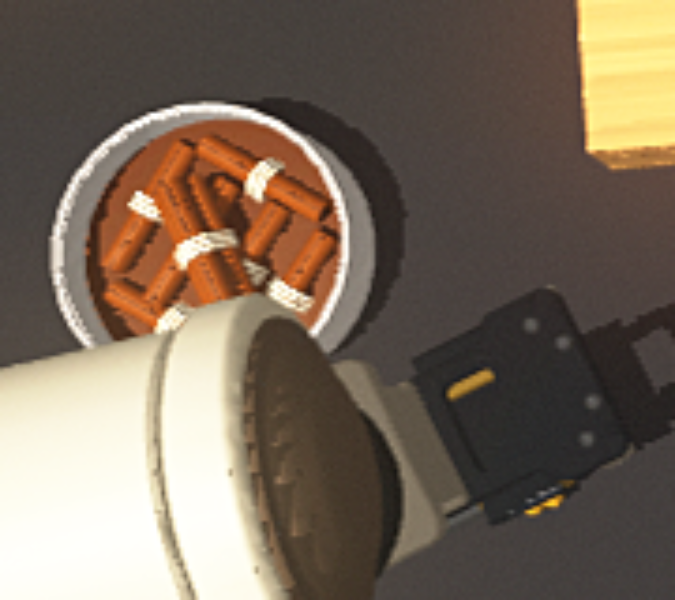

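The bundle lies in the cinnamon tin (twine at about (205,245) in the crop). The pod is right under the tool at (0.374, 0.219). Gripping it.

```bash
python3 -m creep '[{"dp":[0,0,-0.04],"rot":[0,0,0]},{"dp":[0,0,-0.08],"rot":[0,0,0]},{"dp":[0,0,-0.115],"rot":[0,0,0]},{"dp":[0,0,-0.14],"rot":[0,0,0]},{"dp":[0,0,-0.155],"rot":[0,0,0]}]'
python3 -m creep '[{"dp":[0,0,-0.012],"rot":[0,0,0]},{"dp":[0,0,-0.024],"rot":[0,0,0]},{"dp":[0,0,-0.032],"rot":[0,0,0]},{"dp":[0,0,-0.037],"rot":[0,0,0]},{"dp":[0,0,-0.037],"rot":[0,0,0]}]'
python3 -m creep '[{"dp":[0,0,0],"rot":[0,0,0]},{"dp":[0,0,0],"rot":[0,0,0]},{"dp":[0,0,0],"rot":[0,0,0]},{"dp":[0,0,0],"rot":[0,0,0]},{"dp":[0,0,0],"rot":[0,0,0]}]' 0.8 12
python3 -m creep '[{"dp":[0,0,0],"rot":[0,0,0]},{"dp":[0,0,0],"rot":[0,0,0]},{"dp":[0,0,0],"rot":[0,0,0]}]'
```

```text
clock: 32.28
eef_pos: [0.3719, 0.2186, 0.0375]
orientation: [-0.003, -0.243, 0.97, 0.0]
contact_force: [-0.2, 0.5, 0.6]
finger_gap: 0.746
grasp_force: 0.0
clock: 32.7
eef_pos: [0.3732, 0.2186, 0.0029]
orientation: [-0.001, -0.242, 0.97, 0.0]
contact_force: [-0.1, -0.0, 0.8]
finger_gap: 0.75
grasp_force: 0.0
clock: 33.12
eef_pos: [0.3741, 0.2186, 0.0043]
orientation: [0.001, -0.242, 0.97, 0.0]
contact_force: [-0.3, 0.8, 1.5]
finger_gap: 0.456
grasp_force: 12.0
clock: 33.37
eef_pos: [0.3741, 0.2186, 0.0043]
orientation: [0.0, -0.242, 0.97, 0.0]
contact_force: [-0.7, 0.1, 6.7]
finger_gap: 0.45
grasp_force: 12.0
```

Held (41 mm). Lift and carry to the pods tin (0.5865, −0.124).

```bash
python3 -m creep '[{"dp":[0,0,0.02],"rot":[0,0,0]},{"dp":[0,0,0.05],"rot":[0,0,0]},{"dp":[0,0,0.085],"rot":[0,0,0]},{"dp":[0,0,0.12],"rot":[0,0,0]},{"dp":[0,0,0.14],"rot":[0,0,0]}]'
python3 -m creep '[{"dp":[0.01,-0.017,0],"rot":[0,0,0]},{"dp":[0.028,-0.045,0],"rot":[0,0,0]},{"dp":[0.046,-0.074,0],"rot":[0,0,0]},{"dp":[0.064,-0.103,0],"rot":[0,0,0]},{"dp":[0.082,-0.132,0],"rot":[0,0,0]}]'
python3 -m creep '[{"dp":[0.018,-0.029,0],"rot":[0,0,0]},{"dp":[0.036,-0.058,0],"rot":[0,0,0]},{"dp":[0.054,-0.087,0],"rot":[0,0,0]},{"dp":[0.072,-0.116,0],"rot":[0,0,0]},{"dp":[0.09,-0.145,0],"rot":[0,0,0]}]'
python3 -m creep '[{"dp":[0.018,-0.029,0],"rot":[0,0,0]},{"dp":[0.032,-0.052,0],"rot":[0,0,0]},{"dp":[0.0405,-0.0655,0],"rot":[0,0,0]},{"dp":[0.0405,-0.0655,0],"rot":[0,0,0]},{"dp":[0.0405,-0.0655,0],"rot":[0,0,0]}]'
python3 -m creep '[{"dp":[0,0,0],"rot":[0,0,0]},{"dp":[0,0,0],"rot":[0,0,0]}]'
python3 - <<'E'
from h import *
c,z,K,P=shot("wrist"); W=cloud(z,K,P); near(W,z,.5865,-.124,.085,.038,.052);print(tcp()[:3,3])
E
```

```text
clock: 33.78
eef_pos: [0.3749, 0.2188, 0.1473]
orientation: [0.002, -0.242, 0.97, -0.0]
contact_force: [0.9, 0.7, -0.3]
finger_gap: 0.447
grasp_force: 12.0
clock: 34.2
eef_pos: [0.4559, 0.0851, 0.1435]
orientation: [-0.0, -0.242, 0.97, 0.0]
contact_force: [1.2, 0.1, -0.5]
finger_gap: 0.45
grasp_force: 12.0
clock: 34.62
eef_pos: [0.5459, -0.0601, 0.1432]
orientation: [-0.0, -0.242, 0.97, 0.0]
contact_force: [-0.2, 0.2, 1.0]
finger_gap: 0.448
grasp_force: 12.0
clock: 35.03
eef_pos: [0.5856, -0.1242, 0.143]
orientation: [-0.001, -0.242, 0.97, 0.001]
contact_force: [0.5, -0.2, -0.2]
finger_gap: 0.453
grasp_force: 12.0
clock: 35.2
eef_pos: [0.5854, -0.1227, 0.1435]
orientation: [-0.0, -0.243, 0.97, 0.0]
contact_force: [0.2, -0.4, -0.6]
finger_gap: 0.451
grasp_force: 12.0
(0.5865, -0.124) 3396 rect [ 585.2 -124.6] [132.4, 140.0] 28.9 circ [ 588.3 -122.9] ztop 0.049
[ 0.58556337 -0.12281091  0.14367703]
```

```bash
python3 -m creep '[{"dp":[0.001,-0.001,-0.02],"rot":[0,0,0]},{"dp":[0.001,-0.001,-0.05],"rot":[0,0,0]},{"dp":[0.001,-0.001,-0.08],"rot":[0,0,0]},{"dp":[0.001,-0.001,-0.098],"rot":[0,0,0]},{"dp":[0.001,-0.001,-0.103],"rot":[0,0,0]}]'
python3 -m creep '[{"dp":[0,0,0],"rot":[0,0,0]},{"dp":[0,0,-0.001],"rot":[0,0,0]},{"dp":[0,0,-0.002],"rot":[0,0,0]},{"dp":[0,0,-0.004],"rot":[0,0,0]}]'
python3 -m creep '[{"dp":[0,0,-0.0005],"rot":[0,0,0]},{"dp":[0,0,-0.001],"rot":[0,0,0]},{"dp":[0,0,-0.001],"rot":[0,0,0]}]'
```

```text
clock: 35.67
eef_pos: [0.584, -0.123, 0.0369]
orientation: [-0.003, -0.243, 0.97, 0.002]
contact_force: [0.1, 0.2, -1.4]
finger_gap: 0.449
grasp_force: 12.0
clock: 36.0
eef_pos: [0.5886, -0.1256, 0.0388]
orientation: [0.002, -0.242, 0.97, -0.001]
contact_force: [-0.2, 0.1, -1.0]
finger_gap: 0.449
grasp_force: 12.0
clock: 36.25
eef_pos: [0.5873, -0.1251, 0.0361]
orientation: [0.0, -0.242, 0.97, -0.0]
contact_force: [0.4, -0.2, 0.9]
finger_gap: 0.448
grasp_force: 12.0
```

```bash
python3 -m creep '[{"dp":[0,0,-0.0007],"rot":[0,0,0]},{"dp":[0,0,-0.0014],"rot":[0,0,0]},{"dp":[0,0,-0.002],"rot":[0,0,0]}]'
python3 -m creep '[{"dp":[0,0,0],"rot":[0,0,0]},{"dp":[0,0,-0.0003],"rot":[0,0,0]},{"dp":[0,0,-0.0003],"rot":[0,0,0]}]'
python3 -m creep '[{"dp":[0,0,0],"rot":[0,0,0]},{"dp":[0,0,0],"rot":[0,0,0]},{"dp":[0,0,0],"rot":[0,0,0]},{"dp":[0,0,0],"rot":[0,0,0]},{"dp":[0,0,0],"rot":[0,0,0]}]' 0.3
python3 -m creep '[{"dp":[0,0,0.01],"rot":[0,0,0]},{"dp":[0,0,0.03],"rot":[0,0,0]},{"dp":[0,0,0.06],"rot":[0,0,0]},{"dp":[0,0,0.1],"rot":[0,0,0]},{"dp":[0,0,0.14],"rot":[0,0,0]}]'
python3 -m creep '[{"dp":[-0.035,0,0.01],"rot":[0,0,0]},{"dp":[-0.07,0,0.02],"rot":[0,0,0]},{"dp":[-0.105,0,0.03],"rot":[0,0,0]},{"dp":[-0.14,0,0.04],"rot":[0,0,0]},{"dp":[-0.17,0,0.04],"rot":[0,0,0]}]'
python3 -m creep '[{"dp":[-0.02,0,0],"rot":[0,0,0]},{"dp":[-0.02,0,0],"rot":[0,0,0]},{"dp":[-0.02,0,0],"rot":[0,0,0]},{"dp":[-0.02,0,0],"rot":[0,0,0]},{"dp":[-0.02,0,0],"rot":[0,0,0]}]'
python3 - <<'E'
from h import *
c,z,K,P=shot("scene"); W=cloud(z,K,P); near(W,z,.5875,-.124,.045,.048,.1);near(W,z,.493,-.334,.04,.055,.1)
m=(z>0)&(abs(W[...,0]-.582)<.06)&(abs(W[...,1]-.13)<.08)&(W[...,2]>.055)&(W[...,2]<.083); p=W[m]
A=np.c_[p[:,:2]-[.582,.13],np.ones(len(p))]; s=p[:,2]>np.median(p[:,2])-.005; print(np.linalg.lstsq(A[s],p[s,2],rcond=None)[0].round(4))
cv2.imwrite("pics/s10.png",c[:,:,::-1]); print(obs()["finger_gap"],obs()["qd"].round(3))
E
```

```text
clock: 36.5
eef_pos: [0.5873, -0.1251, 0.0343]
orientation: [-0.0, -0.242, 0.97, -0.0]
contact_force: [-3.3, 1.3, 7.7]
finger_gap: 0.452
grasp_force: 12.0
clock: 36.75
eef_pos: [0.5873, -0.1251, 0.0344]
orientation: [-0.0, -0.242, 0.97, -0.0]
contact_force: [-2.1, 0.3, 7.9]
finger_gap: 0.45
grasp_force: 12.0
clock: 37.17
eef_pos: [0.587, -0.125, 0.0333]
orientation: [-0.0, -0.242, 0.97, 0.0]
contact_force: [0.5, 0.0, -0.0]
finger_gap: 0.699
grasp_force: 0.0
clock: 37.58
eef_pos: [0.5863, -0.1247, 0.1749]
orientation: [-0.001, -0.242, 0.97, 0.001]
contact_force: [0.7, -0.7, 0.7]
finger_gap: 0.7
grasp_force: 0.0
clock: 38.0
eef_pos: [0.4163, -0.1254, 0.2161]
orientation: [0.001, -0.242, 0.97, -0.002]
contact_force: [0.2, -0.6, 0.2]
finger_gap: 0.703
grasp_force: 0.0
clock: 38.42
eef_pos: [0.398, -0.1252, 0.2138]
orientation: [0.0, -0.242, 0.97, -0.0]
contact_force: [-0.3, -0.5, -0.2]
finger_gap: 0.7
grasp_force: 0.0
(0.5875, -0.124) 311 rect [ 591.9 -123.9] [38.5, 37.8] 7.7 circ [ 589.7 -123.9] ztop 0.062
(0.493, -0.334) 290 rect [ 498.5 -327. ] [31.3, 38.7] 45.1 circ [ 495.7 -330.6] ztop 0.085
[-0.0048 -0.0012  0.0691]
0.6977689037521538 [-0.     0.002  0.005 -0.001  0.001 -0.001]
```

View pics/s10.png

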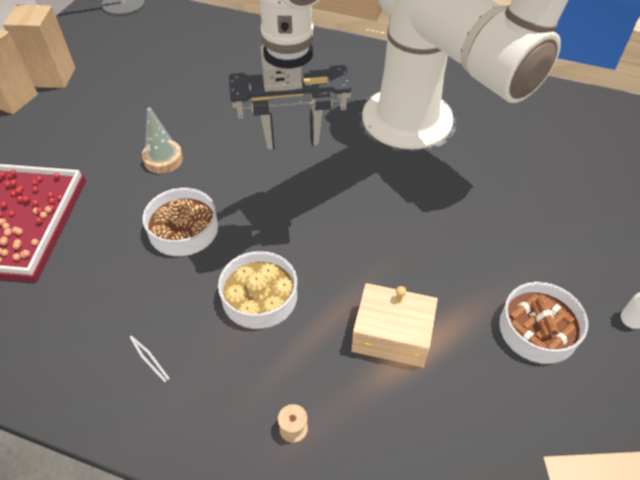

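The case is shut at (395,322). The cone is in its tin at (181,212), the pod at (260,280) and the bundle at (545,318), with the arm clear of everything. Handing in.

```bash
python3 -c "
from rig import ticket
print(ticket.hand_in())"
```

```text
the job is handed in; nothing more can be done
None
```

The job is handed in: the glass tree stands upright in the shut case, and the cone, pod and bundle are each in their own tin, finished at about 38 s of the 141 s allowed.

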